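Stack the handle spacers and gauge the tang bore

ROBOT

A 7-joint arm with a two-finger parallel gripper is mounted at the origin on the work surface. World frame = base frame: x ahead of the robot, y to its left, z up, the work surface at z = 0. Lengths are in m, angles in rad, forces in N, time in s.
With the tool pointing down it reaches from about 0.4 to 0.85 m from the base axis. Payload 4.4 kg.
Tool frame: the origin (TCP) lies midway between the tips of the shut fingers; the grasp point (between the pads) lies 19 mm behind it; z points along the fingers, y is the direction in which the jaws open and shut (so a half turn about z gives the same grasp; the last joint's range is limited). The gripper opens to 94 mm and grips with 3 to 60 N. Pads are 16 mm wide; open, the fingers measure 119 mm over their backs; the gripper's body (75 mm by 177 mm) begins 78 mm behind the grasp point.
Start: joints at [-1.354, 0.628, 0.038, 1.517, -0.027, 0.996, -0.02], TCP at [0.181, 0.624, 0.205] pointing down, gripper open.
Joint ranges: [-3.06, 3.06], [-0.37, 2.12], [-1.25, 1.32], [0.18, 2.47], [-1.1, 4.24], [0.23, 1.98], [-2.94, 2.94]. Speed limits (rad/s): [2.57, 2.57, 3.14, 3.14, 3.14, 3.14, 3.14].

INTERFACE

Orientations are given as a unit quaternion [x, y, z, w].
In Python, from workcell import bot gives the robot as it stands.
- The arm moves only by the tool arm_command, never from a script. Its argument "targets" is a list of rows, each a list of 7 numbers: the shift along the tool's x, y, z in mm, then the turn, a rotation vector about the tool's x, y, z in rad, then the opening, from 0 (shut) to 1 (fully open). A call has 1 to 8 rows; each row is the pose to reach, as a shift and turn from the pose commanded when the call began, along the tool's axes at that moment; what a row does not reach only later rows make up. A row lasts 1/8 s, in which the tool goes at most 62.5 mm and 10.7 degrees, less where a joint would pass 70% of its speed; a pose out of reach is approached as far as the arm can. A call with a gripper value outside its range is refused whole. The fingers move at their own pace and stop on an object; the grip force is fixed at half the most. Time passes only in rows, so rows that repeat a pose let the fingers close. It gives the time, the measured TCP pose, the force and the opening at its end, in the units of the state.
- bot.get_state(): the state, without advancing time (a new reading comes with each control period).
- bot.get_image(name): name is "side" or "top"; returns the picture (384x512x3 uint8, red, green, blue); there is no depth.
- bot.camera_params(name): a dict with "fovy" (degrees; the focal length in pixels is half the picture's height over the tangent of half this angle, whatever the lens; pixels are square), "cx", "cy" (the principal point, pixels), "camera_from_world" (4x4, takes a point from world to camera coordinates). Camera axes: x right, y up, looking along -z (the intrinsics and any distortion apply to the point x, -y, -z); pixel columns grow to the right and rows downward; lengths in m; the calibration is good to about 2 mm. A picture is of the moment at which its call begins. camera_params takes no time and is no camera call.
- bot.close_job(): hands the job in, once; it reports no verdict.
The state is a dict: "clock": time; "q": joint angles; "joint_vel": joint speeds; "tau": joint torques, N m; "tcp_pos": TCP position; "tcp_rot": TCP orientation; "contact_force": force on the tool from outside, world axes, zero at the start; "torque": the same for the moment, N m; "width": finger opening in m.
Only numpy, scipy, OpenCV 4.12 (cv2) and the standard library are available. Lean on these libraries where they do the work, as an engineer would, in place of code of your own. Each camera call takes 0.05 s, during which the arm holds its last target.

TASK

Pull the red plug out of the bore of the handle block in the vise and put it in the metal tray, then slip every spacer plate lying on the bench over the block's two alignment pins, flat and fully down, in any order. Lower the depth gauge gently through the stack into the bore until its rod bottoms out with the sliding stop pushed up by the top of the stack, hold it pressed there for a good second, then hang the gauge back in its hole in the wooden rack without shifting the stop, so the depth can be read off later. Leave the other tools alone.

Things in the scene. Friction and masses are not known exactly. Their poses are not given: they have to be found in the camera images.
- vise: Fixed drill-press vise, dark grey iron, 250 x 110 mm, jaws 62 mm high; its screw and T-handle point along its own -x. Origin: underside, below the middle of the block. Clamped between the jaws stands a brown wooden handle block, 60 (x) x 40 (y) mm, top face 92 mm above the bench (30 mm above the jaws). The sides of the block along y are free.
- bore_mouth (a point): Centre of the block's top face = mouth of the blind bore, 11 mm in diameter and 40 mm deep, straight down. Its x and y axes are those of the vise. Two upright steel alignment pins, 6 mm in diameter with pointed tops, stand 40 mm out of the top face at x = +19 and -19 mm, y = 0.
- bore_floor (a point): Centre of the flat floor of the bore, 40 mm below bore_mouth.
- plug: Red plug that closes the bore at the start. Origin: centre of the underside of its stem; z up along its axis. Stem 9 mm diameter, 20 mm long, loose fit; above it a round head 24 mm in diameter and 26 mm high (20 to 46 mm above the origin). The head sits on the block between the pins. 20 g.
- spacer1: Spacer plate, brass yellow, 60 (its x) x 36 (its y) x 6 mm thick, lying flat. Origin: centre of its underside, z up. Holes straight through: a 14 mm hole in the middle and two 8 mm pin holes at x = +19 and -19 mm, y = 0. The same either way round. About 50 g. May be absent.
- spacer2: Spacer plate, black, 60 (its x) x 36 (its y) x 6 mm thick, lying flat. Origin: centre of its underside, z up. Holes straight through: a 14 mm hole in the middle and two 8 mm pin holes at x = +19 and -19 mm, y = 0. The same either way round. About 50 g. May be absent.
- spacer3: Spacer plate, copper red-brown, 60 (its x) x 36 (its y) x 6 mm thick, lying flat. Origin: centre of its underside, z up. Holes straight through: a 14 mm hole in the middle and two 8 mm pin holes at x = +19 and -19 mm, y = 0. The same either way round. About 50 g. May be absent.
- spacer4: Spacer plate, dark red fibre, 60 (its x) x 36 (its y) x 6 mm thick, lying flat. Origin: centre of its underside, z up. Holes straight through: a 14 mm hole in the middle and two 8 mm pin holes at x = +19 and -19 mm, y = 0. The same either way round. About 50 g. May be absent.
- spacer5: Spacer plate, ivory white, 60 (its x) x 36 (its y) x 6 mm thick, lying flat. Origin: centre of its underside, z up. Holes straight through: a 14 mm hole in the middle and two 8 mm pin holes at x = +19 and -19 mm, y = 0. The same either way round. About 50 g. May be absent.
- gauge: Depth gauge, about 160 g, upright: a steel rod 8 mm in diameter, its tip tapered over the last 3 mm to 5 mm. Origin: the rod's lower tip; z up along the rod. The rod ends 100 mm above the origin in a flange 46 mm in diameter, 5 mm thick (100 to 105 mm), above which is a round grip head 18 mm in diameter, 40 mm high (105 to 145 mm). At the start it hangs by its flange in the rack's hole, rod and stop collar below.
- stop (a joint): Position of the brass stop collar on the gauge's rod: distance from rod tip to the collar's lower face, in m (0.030 to 0.086). It starts between 0.034 and 0.048. The collar is 22 mm in diameter and 12 mm high; it slides stiffly (about 3 N) and stays where it was pushed. When the gauge is lowered the collar meets the top of the stack before the rod bottoms, and is pushed up the rod.
- stop_face (a point): Centre of the lower face of the stop collar.
- rack: Fixed wooden tool rack, 90 (x) x 220 (y) mm, its top board 118 mm above the bench, 14 mm thick. Origin: centre of its underside. Other tools' ends stand up to 25 mm out of the board near its two ends.
- rack_hole (a point): Centre of the rack's gauge hole, at the level of the board's upper face: a through hole 34 mm in diameter; the gauge's flange rests on the board around it.
- tray: Fixed open metal tray, 120 (x) x 100 (y) x 22 mm high, walls and floor 3 mm. Origin: centre of its underside.
- wax_tin: Bystander: green tin, 60 mm diameter, 32 mm high.
- bench_block: Bystander: steel block 62 x 62 x 22 mm.
- hammer: Bystander: hammer lying on the bench.
- swarf_brush: Bystander: brush lying on the bench.
- offcut: Bystander: dark wood offcut 95 x 38 x 30 mm.
- burnisher: Bystander: round wooden-handled burnisher lying on the bench.
Not all that is in view belongs to the job. Several things look just like the spacer5: the one meant starts farthest to the robot's right.

How it is judged:
By the outcome, as a careful person would: the job done as asked, in the order asked, and still so for the second after the job is handed in, with the robot touching nothing.
Of spacer1, spacer2, spacer3, spacer4, spacer5 only 3 to 5 are there at a start; the rules pass over those that are not, and their reading is None.
At some moment in a run one of spacer1, spacer2, spacer3, spacer4, spacer5 may be knocked a few centimetres aside while the robot is not near it.
It also fails if it takes over 210 s, if anything falls off the work surface, if the arm or the gripper's body presses on something with over 40 N, if the wrist force passes 120 N, or if a joint passes its speed limit or range.

## Working session

There is one attempt and no reset: what is moved stays moved. The work goes in short steps, Python scripts to look and compute and a tool call to move; the robot and the scene stay as the last step left them, time stands still between calls to the robot, and variables do not carry over. Pictures are saved under pics/ and viewed, and the job is handed in when it is done.

Besides the shell and the picture viewer there is one more tool, called after "Call:" in YAML: its name, and indented under it one key for each argument. arm_command: Moves the arm, as the interface text tells. Its arguments: {"type":"object","properties":{"targets":{"type":"array"}},"required":["targets"]}

```bash
ls -la; mkdir -p pics; python3 - <<'E'
from workcell import bot
import cv2, json
print(bot.get_state())
for n in("side","top"):
    p=bot.camera_params(n); print(n,p)
    im=bot.get_image(n); cv2.imwrite(f"pics/{n}0.png",im[:,:,::-1])
E
```

```text
total 12
drwxr-xr-x  3 agent agent 4096 Dec  7 02:02 .
drwxr-xr-x 23 root  root  4096 Dec  7 02:02 ..
drwxr-xr-x  2 agent agent 4096 Dec  7 02:02 pics
{'clock': 0.0, 'q': array([-1.35380618,  0.62933267,  0.03844347,  1.51833392, -0.02696098,
        0.99632349, -0.02002545]), 'joint_vel': array([-3.07335100e-04, -1.54514366e-05,  1.57067867e-03,  5.16383234e-04,
        1.49497414e-03,  6.03806349e-04,  9.53545382e-04]), 'tau': array([ 8.34521529e-05, -5.49719310e+01,  1.14391051e+00, -1.86635739e+01,
       -5.20926795e-02,  2.35209632e-02,  1.54556428e-04]), 'tcp_pos': array([0.18117342, 0.62355111, 0.20457381]), 'tcp_rot': array([ 1.40926649e-01,  9.90019594e-01, -9.33955444e-04, -1.04042115e-04]), 'contact_force': array([ 0.21148076, -0.9349944 , -0.03129569]), 'torque': array([-0.01271373, -0.00687993, -0.01158643]), 'width': 0.09407021571136755}
side {'fovy': 57.80165202225247, 'cx': 255.8924570888973, 'cy': 187.71599126845288, 'camera_from_world': array([[ 0.67892994, -0.7340324 ,  0.01582966, -0.36678302],
       [ 0.43839104,  0.42258835,  0.79324169, -0.29429397],
       [-0.58895453, -0.53161595,  0.60870111, -0.85018296],
       [ 0.        ,  0.        ,  0.        ,  1.        ]])}
top {'fovy': 53.13107916173275, 'cx': 255.71181646260095, 'cy': 195.3890106371023, 'camera_from_world': array([[ 2.44700576e-03, -9.99996950e-01,  3.34330764e-04,
        -3.48680274e-02],
       [ 9.72042255e-01,  2.45709906e-03,  2.34793137e-01,
        -5.33926785e-01],
       [-2.34793243e-01, -2.49556529e-04,  9.72045303e-01,
        -1.31266225e+00],
       [ 0.00000000e+00,  0.00000000e+00,  0.00000000e+00,
         1.00000000e+00]])}
```

View pics/side0.png

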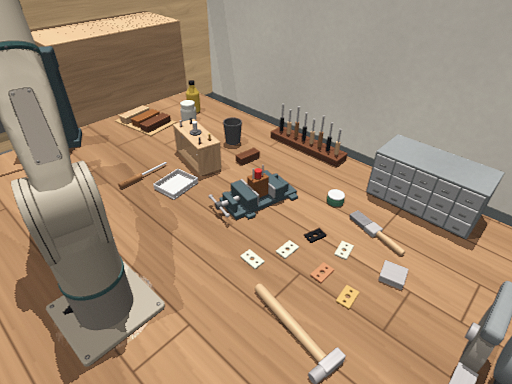

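View pics/top0.png

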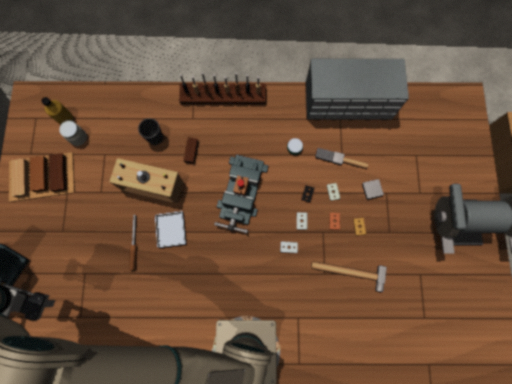

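```bash
cat > h.py <<'E'
from workcell import bot
import numpy as np, cv2
from scipy.spatial.transform import Rotation as R
def cam(n):
    p=bot.camera_params(n); f=192/np.tan(np.radians(p["fovy"]/2)); return f,p["cx"],p["cy"],p["camera_from_world"]
def ray(n,u,v):
    f,cx,cy,T=cam(n); d=np.array([(u-cx)/f,-(v-cy)/f,-1.0]); Rw=T[:3,:3].T
    return -Rw@T[:3,3], Rw@d
def onz(n,u,v,z):
    o,d=ray(n,u,v); return o+d*(z-o[2])/d[2]
def proj(n,P):
    f,cx,cy,T=cam(n); c=T[:3,:3]@np.asarray(P,float)+T[:3,3]
    return np.array([cx+f*c[0]/-c[2], cy-f*c[1]/-c[2]])
def tri(a,b):
    o1,d1=ray("side",*a);o2,d2=ray("top",*b)
    A=np.stack([d1,-d2],1); s=np.linalg.lstsq(A,o2-o1,rcond=None)[0]
    p,q=o1+s[0]*d1,o2+s[1]*d2; return (p+q)/2, np.linalg.norm(p-q)
def grab(tag):
    out={}
    for n in("side","top"):
        im=bot.get_image(n)[:,:,::-1].copy(); cv2.imwrite(f"pics/{tag}_{n}.png",im); out[n]=im
    return out
def crop(im,x0,y0,x1,y1,k,fn):
    c=cv2.resize(im[y0:y1,x0:x1],None,fx=k,fy=k,interpolation=cv2.INTER_NEAREST); cv2.imwrite(fn,c)
def st():
    s=bot.get_state(); return s
E
python3 - <<'E'
from h import *
s=cv2.imread("pics/side0.png");t=cv2.imread("pics/top0.png")
crop(t,270,170,400,270,6,"pics/c1.png")
crop(s,230,215,370,315,5,"pics/c2.png")
crop(t,90,130,290,260,4,"pics/c3.png")
crop(s,110,100,310,230,4,"pics/c4.png")
E
```

```text
(no output)
```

View pics/c1.png

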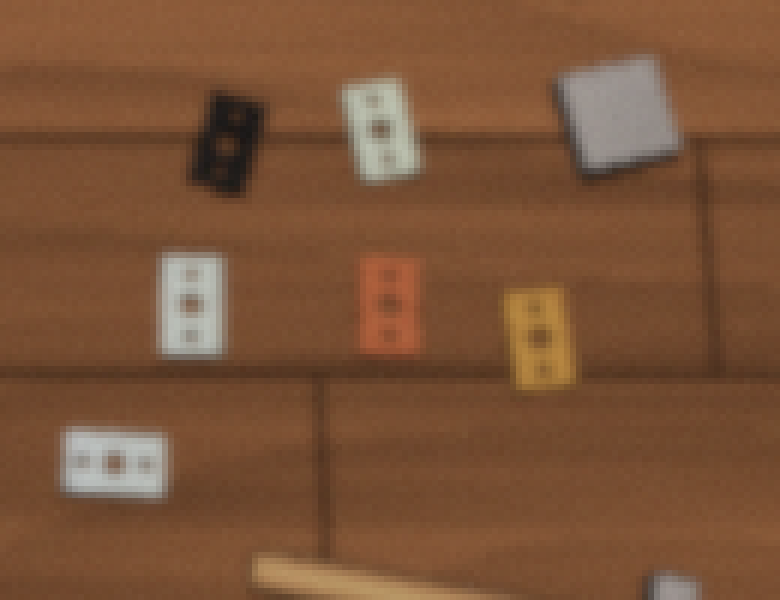

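View pics/c2.png

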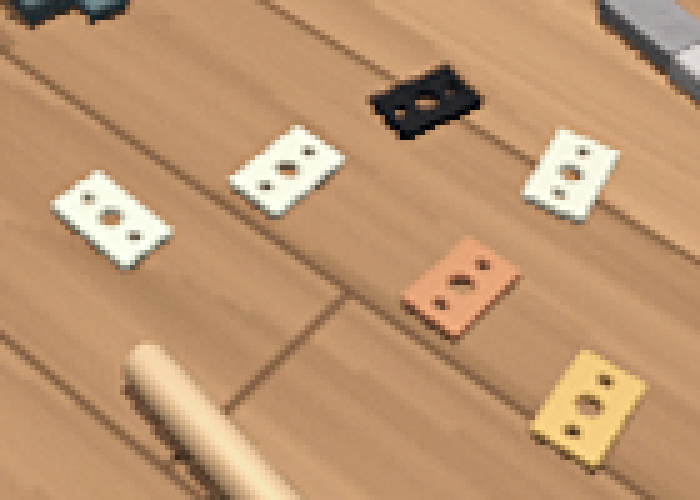

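View pics/c3.png

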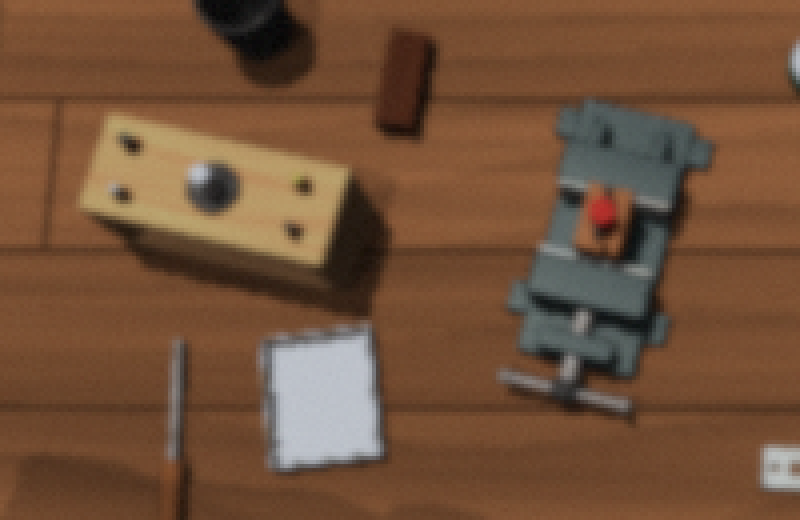

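View pics/c4.png

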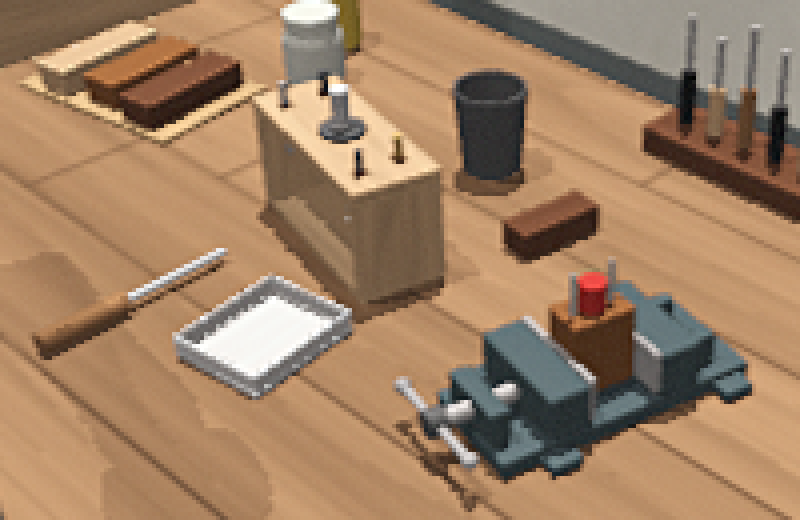

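```bash
cat >> h.py <<'E'
RANGES={"brass":((18,110,110),(32,255,255)),"copper":((3,120,150),(12,255,255)),"ivory":((0,0,165),(179,50,255)),"black":((0,0,0),(179,255,45))}
def find(im,n,c,z,up=4,area=(0.0012,0.0032)):
    """candidates: centroid world xy, long-axis angle, rect size"""
    big=cv2.resize(im,None,fx=up,fy=up,interpolation=cv2.INTER_CUBIC)
    m=cv2.inRange(cv2.cvtColor(big,cv2.COLOR_BGR2HSV),*RANGES[c])
    res=[]
    for k in cv2.findContours(m,cv2.RETR_EXTERNAL,cv2.CHAIN_APPROX_NONE)[0]:
        if len(k)<40: continue
        px=(k[:,0,:]+0.5)/up-0.5
        W=np.array([onz(n,u,v,z)[:2] for u,v in px])*1000
        h=cv2.convexHull(W.astype(np.float32)); A=cv2.contourArea(h)/1e6
        if not area[0]<A<area[1]: continue
        mo=cv2.moments(h); ctr=np.array([mo["m10"],mo["m01"]])/mo["m00"]
        rc=cv2.minAreaRect(h); b=cv2.boxPoints(rc); e=[b[1]-b[0],b[2]-b[1]]
        e=max(e,key=np.linalg.norm); a=np.degrees(np.arctan2(e[1],e[0]))%180
        if abs(ctr[0])>900 or abs(ctr[1])>900: continue
        pc=px.mean(0)
        res.append((ctr.round(1),round(float(a),1),np.sort(rc[1]).round(1),pc.round(1)))
    return res
E
python3 - <<'E'
from h import *
I={"side":cv2.imread("pics/side0.png"),"top":cv2.imread("pics/top0.png")}
for c in RANGES:
    for n in I:
        for r in find(I[n],n,c,0.006): print(c,n,*r)
E
```

```text
brass side [ 433.7 -414.1] 5.3 [37.6 63.9] [347.2 296.3]Traceback (most recent call last):
  File "<stdin>", line 5, in <module>
  File "h.py", line 36, in find
    W=np.array([onz(n,u,v,z)[:2] for u,v in px])*1000
                ~~~^^^^^^^^^
  File "h.py", line 10, in onz
    o,d=ray(n,u,v); return o+d*(z-o[2])/d[2]
        ~~~^^^^^^^
  File "h.py", line 7, in ray
    f,cx,cy,T=cam(n); d=np.array([(u-cx)/f,-(v-cy)/f,-1.0]); Rw=T[:3,:3].T
              ~~~^^^
  File "h.py", line 5, in cam
    p=bot.camera_params(n); f=192/np.tan(np.radians(p["fovy"]/2)); return f,p["cx"],p["cy"],p["camera_from_world"]
ValueError: time passes only in moves, steps and waits
```

```bash
sed -i '/^def cam(n):/,/^def ray/{/^def ray/!d}' h.py; sed -i 's/^def ray/import functools\n@functools.lru_cache(None)\ndef cam(n):\n    p=bot.camera_params(n); f=192\/np.tan(np.radians(p["fovy"]\/2)); return f,p["cx"],p["cy"],p["camera_from_world"]\ndef ray/' h.py
sed -n 1,15p h.py
python3 - <<'E'
from h import *
print(bot.get_state()["clock"])
I={"side":cv2.imread("pics/side0.png"),"top":cv2.imread("pics/top0.png")}
for c in RANGES:
    for n in I:
        for r in find(I[n],n,c,0.006): print(c,n,*r)
E
```

```text
from workcell import bot
import numpy as np, cv2
from scipy.spatial.transform import Rotation as R
import functools
@functools.lru_cache(None)
def cam(n):
    p=bot.camera_params(n); f=192/np.tan(np.radians(p["fovy"]/2)); return f,p["cx"],p["cy"],p["camera_from_world"]
def ray(n,u,v):
    f,cx,cy,T=cam(n); d=np.array([(u-cx)/f,-(v-cy)/f,-1.0]); Rw=T[:3,:3].T
    return -Rw@T[:3,3], Rw@d
def onz(n,u,v,z):
    o,d=ray(n,u,v); return o+d*(z-o[2])/d[2]
def proj(n,P):
    f,cx,cy,T=cam(n); c=T[:3,:3]@np.asarray(P,float)+T[:3,3]
    return np.array([cx+f*c[0]/-c[2], cy-f*c[1]/-c[2]])
0.1
brass side [ 433.7 -414.1] 5.3 [37.6 63.9] [347.2 296.3]
copper side [ 453.3 -324. ] 178.7 [38.4 61.3] [323.4 272. ]
copper top [ 454.7 -323.5] 177.5 [33.9 58.3] [334.4 220.3]
ivory side [ 429.7 -693.1] 179.9 [39.9 62.2] [461.7 376.1]
ivory side [ 257.1 -471. ] 169.5 [25.9 90.5] [326.3 363.8]
ivory side [ 357.7 -153. ] 86.7 [38.3 63.4] [251.9 258.2]
ivory side [ 565.6 -323.2] 10.4 [38.  63.3] [343.7 249.4]
ivory side [ 454.5 -202.2] 178.4 [39.  63.1] [287.  248.6]
ivory side [ 771.1 -166.5] 35.5 [57.9 59.7
[... 222 characters left out ...]
9 52.6] [294.8 144.7]
ivory top [814.4 702.2] 90.1 [59.7 62.4] [ 67.4 128.6]
black side [ 554.2 -229.4] 162.1 [37.9 60.7] [314.6 235.4]
black side [839.  383.1] 43.9 [ 15.4 168.8] [238.5 134.1]
black side [675.7 711.6] 22.5 [ 30. 124.] [163.2 122.7]
black top [-77.2 661. ] 167.6 [33.4 54.3] [ 48.4 376.1]
black top [499.5  -1.8] 113.8 [43.1 65.7] [247.4 208.5]
black top [ 555.5 -227.2] 162.8 [31.  55.8] [307.5 193.6]
black top [585.3 -20.9] 127.7 [38.2 90.3] [252.4 185.8]
black top [618.4 766.8] 178.2 [ 32.9 128.5] [ 45.  176.5]
black top [709.7 208.8] 153.9 [32.5 93.8] [193.7 154.3]
black top [777.7 639.4] 169.1 [34.3 53.6] [ 82.4 137.3]
black top [872.9 715.4] 47.8 [36.1 70.8] [ 65.6 115.1]
```

```bash
python3 - <<'E'
from h import *
s=cv2.imread("pics/side0.png");t=cv2.imread("pics/top0.png")
a=cv2.resize(s[160:215,225:295],None,fx=8,fy=8,interpolation=cv2.INTER_CUBIC)
b=cv2.resize(t[150:225,215:275],None,fx=7,fy=7,interpolation=cv2.INTER_CUBIC)
cv2.imwrite("pics/v1.png",a);cv2.imwrite("pics/v2.png",b)
E
```

```text
(no output)
```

View pics/v1.png

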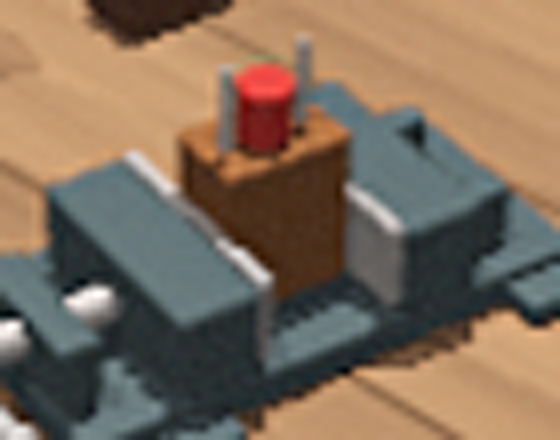

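View pics/v2.png

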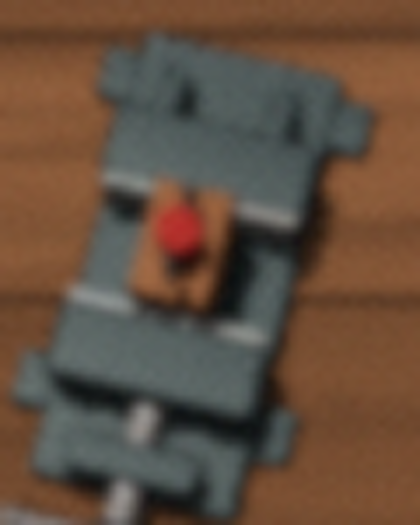

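```bash
python3 - <<'E'
from h import *
f=lambda u,v:((u+.5)/8-.5+225,(v+.5)/8-.5+160)
g=lambda u,v:((u+.5)/7-.5+215,(v+.5)/7-.5+150)
mm=lambda p:(p[:2]*1000).round(1)
for q in [(182,143),(230,182),(350,132)]: print("side blk",mm(onz("side",*f(*q),.092)))
for q in [(158,182),(232,194),(208,310),(131,290)]: print("top blk",mm(onz("top",*g(*q),.092)))
for q in [(228,70),(304,38)]: print("pin tops",mm(onz("side",*f(*q),.131)))
# plug
I={"side":cv2.imread("pics/side0.png"),"top":cv2.imread("pics/top0.png")}
c={}
for n,im in I.items():
    big=cv2.resize(im,None,fx=4,fy=4,interpolation=cv2.INTER_CUBIC);h=cv2.cvtColor(big,cv2.COLOR_BGR2HSV)
    m=cv2.inRange(h,(0,190,110),(5,255,255))|cv2.inRange(h,(174,190,110),(179,255,255))
    k=max(cv2.findContours(m,0,1)[0],key=cv2.contourArea)
    mo=cv2.moments(k); c[n]=((mo["m10"]/mo["m00"]+.5)/4-.5,(mo["m01"]/mo["m00"]+.5)/4-.5)
    print(n,c[n],cv2.boundingRect(k),mm(onz(n,*c[n],.105)))
print(tri(c["side"],c["top"]))
# jaw top edge lines (white) far/near in top view
for q in [(104,178),(297,220),(70,292),(262,338)]: print("jaw",mm(onz("top",*g(*q),.062)))
E
```

```text
side blk [541.5  41.3]
side blk [535.7   9. ]
side blk [595.   -2.9]
top blk [599.4  32.6]
top blk [593.2  -5. ]
top blk [532.6   6.6]
top blk [542.8  45.4]
pin tops [551.1  25.1]
pin tops [589.3  18.7]
side (257.06606359649123, 174.62390350877192) (1020, 682, 25, 33) [561.7  16.9]
top (240.44224137931033, 182.7441091954023) (954, 722, 20, 22) [569.4  20. ]
(array([0.56949801, 0.02145462, 0.09924569]), np.float64(0.003782622546677978))
jaw [610.4  62.2]
jaw [588.  -38.1]
jaw [549.3  78.5]
jaw [525.3 -20.3]
```

```bash
cat >> h.py <<'E'
def plan(x,y,z,yd):
    """mm, mm, mm, jaw axis angle deg -> row numbers from measured pose"""
    s=bot.get_state(); Rc=R.from_quat(s["tcp_rot"]).as_matrix()
    best=None
    for k in (yd,yd+180):
        a=np.radians(k); Y=np.array([np.cos(a),np.sin(a),0]);Z=np.array([0,0,-1.]);X=np.cross(Y,Z)
        rv=R.from_matrix(Rc.T@np.stack([X,Y,Z],1)).as_rotvec()
        if best is None or np.linalg.norm(rv)<np.linalg.norm(best): best=rv
    sh=Rc.T@(np.array([x,y,z])-s["tcp_pos"]*1000)
    print("shift",sh.round(1),"turn",best.round(4),"| t",round(float(s["clock"]),2),"pos",(s["tcp_pos"]*1000).round(1),"w",round(s["width"]*1000,1),"F",s["contact_force"].round(1),"q",s["q"].round(2))
def pose():
    s=bot.get_state(); Rc=R.from_quat(s["tcp_rot"]).as_matrix()
    print("t",round(float(s["clock"]),2),"pos",(s["tcp_pos"]*1000).round(1),"ydeg",np.degrees(np.arctan2(Rc[1,1],Rc[0,1])).round(2),"zax",Rc[:,2].round(4),"w",round(s["width"]*1000,1),"F",s["contact_force"].round(1))
E
python3 - <<'E'
from h import *
plan(569,20.5,230,77.8)
I={"side":cv2.imread("pics/side0.png"),"top":cv2.imread("pics/top0.png")}
# rack & tray
crop(I["top"],100,140,200,260,6,"pics/c5.png")
crop(I["side"],145,100,225,205,5,"pics/c6.png")
E
```

```text
shift [-540.7 -471.   -24.5] turn [-0.0017 -0.     -0.0699] | t 0.1 pos [181.2 623.6 204.7] w 93.8 F [-0.4  0.8  0.6] q [-1.35  0.63  0.04  1.52 -0.03  1.   -0.02]
```

View pics/c5.png

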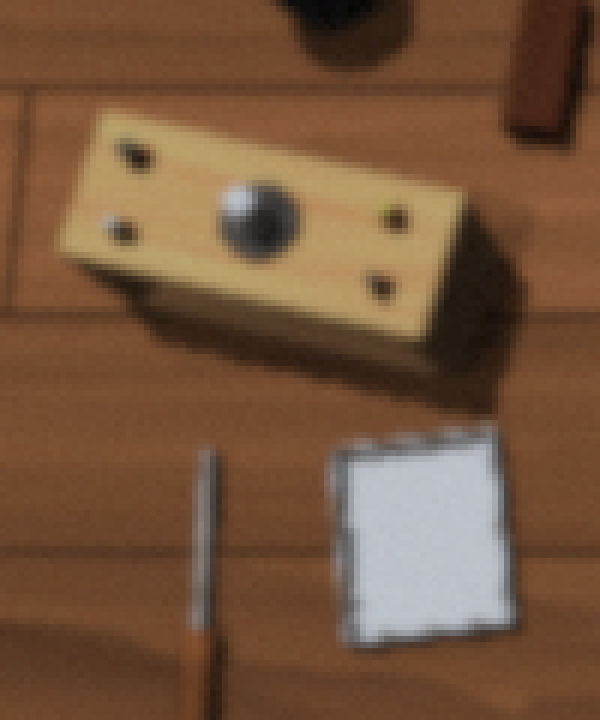

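View pics/c6.png

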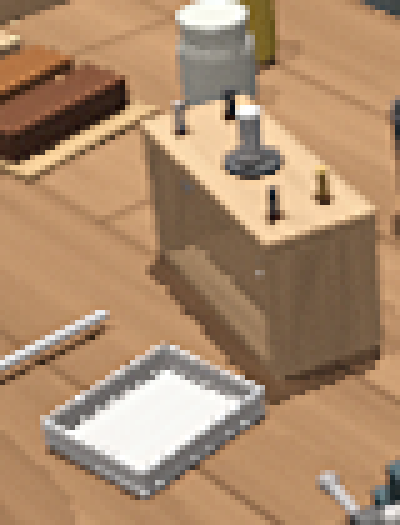

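```bash
python3 - <<'E'
from h import *
g=lambda u,v:((u+.5)/6-.5+100,(v+.5)/6-.5+140)
f=lambda u,v:((u+.5)/5-.5+145,(v+.5)/5-.5+100)
mm=lambda p:(p[:2]*1000).round(1)
print("flange",mm(onz("top",*g(259,222),.122)), mm(onz("side",*f(253,161),.122)))
print("headtop",mm(onz("top",*g(238,202),.163)), mm(onz("side",*f(249,107),.163)))
P=[mm(onz("top",*g(*q),.118)) for q in [(103,110),(467,187),(427,342),(60,255)]];print(P,np.mean(P,0))
P=[mm(onz("side",*f(*q),.118)) for q in [(140,125),(268,242),(380,208)]];print("side",P)
P=[mm(onz("top",*g(*q),.022)) for q in [(335,452),(490,428),(517,622),(355,645)]];print("tray",P,np.mean(P,0))
P=[mm(onz("side",*f(*q),.022)) for q in [(163,345),(265,408),(145,490),(45,418)]];print("tray side",P,np.mean(P,0))
E
```

```text
flange [586.  358.4] [586.9 357.6]
headtop [585.6 358.4] [592.2 362.9]
[array([655.4, 456. ]), array([608.7, 240.1]), array([515.9, 258.3]), array([567. , 473.2])] [586.75 356.9 ]
side [array([567. , 472.1]), array([523. , 263.8]), array([610.4, 242.6])]
tray [array([469.8, 332.4]), array([484.9, 238.8]), array([366.8, 217. ]), array([352.9, 313. ])] [418.6 275.3]
tray side [array([470.9, 334.6]), array([472.7, 219.3]), array([358.5, 205.4]), array([358.5, 320.6])] [415.15  269.975]
```

Call:
arm_command:
  targets:
    - [-540.7,-471,-25,0,0,-0.07,0.6]
    - [-540.7,-471,-25,0,0,-0.07,0.6]
    - [-540.7,-471,-25,0,0,-0.07,0.6]
    - [-540.7,-471,-25,0,0,-0.07,0.6]
    - [-540.7,-471,-25,0,0,-0.07,0.6]
    - [-540.7,-471,-25,0,0,-0.07,0.6]
    - [-540.7,-471,-25,0,0,-0.07,0.6]
    - [-540.7,-471,-25,0,0,-0.07,0.6]

```text
clock: 1.1
tcp_pos: [0.4523, 0.2021, 0.2229]
tcp_rot: [0.106, 0.994, 0.0, -0.0]
contact_force: [0.3, 0.4, -0.1]
width: 0.0566
```

```bash
python3 - <<'E'
from h import *
plan(569,20.5,180,77.8)
E
```

```text
shift [-152.4 -152.9   42.9] turn [ 0.0001 -0.0001  0.0004] | t 1.1 pos [452.3 202.1 222.9] w 56.6 F [ 0.3  0.4 -0.1] q [-0.52  0.39  0.06  1.92 -0.03  0.84  0.91]
```

Call:
arm_command:
  targets:
    - [-152.4,-152.9,43,0,0,0,0.6]
    - [-152.4,-152.9,43,0,0,0,0.6]
    - [-152.4,-152.9,43,0,0,0,0.6]
    - [-152.4,-152.9,43,0,0,0,0.6]
    - [-152.4,-152.9,43,0,0,0,0.6]
    - [-152.4,-152.9,43,0,0,0,0.6]

```text
clock: 1.85
tcp_pos: [0.5675, 0.0235, 0.1796]
tcp_rot: [0.106, 0.994, 0.0, -0.001]
contact_force: [0.8, -0.3, 0.7]
width: 0.0566
```

```bash
python3 - <<'E'
from h import *
plan(569,20.5,97,77.8);pose()
I=grab("p1")
s=cv2.resize(I["side"][130:230,210:320],None,fx=6,fy=6,interpolation=cv2.INTER_CUBIC);cv2.imwrite("pics/p1c.png",s)
E
```

```text
shift [-2.2 -2.7 82.6] turn [ 0.0007 -0.0014  0.0011] | t 1.85 pos [567.5  23.5 179.6] w 56.6 F [ 0.8 -0.3  0.7] q [-0.14  0.54  0.08  1.78 -0.05  0.82  1.32]
t 1.85 pos [567.5  23.5 179.6] ydeg 77.86 zax [-0.0012  0.001  -1.    ] w 56.6 F [ 0.8 -0.3  0.7]
```

View pics/p1c.png

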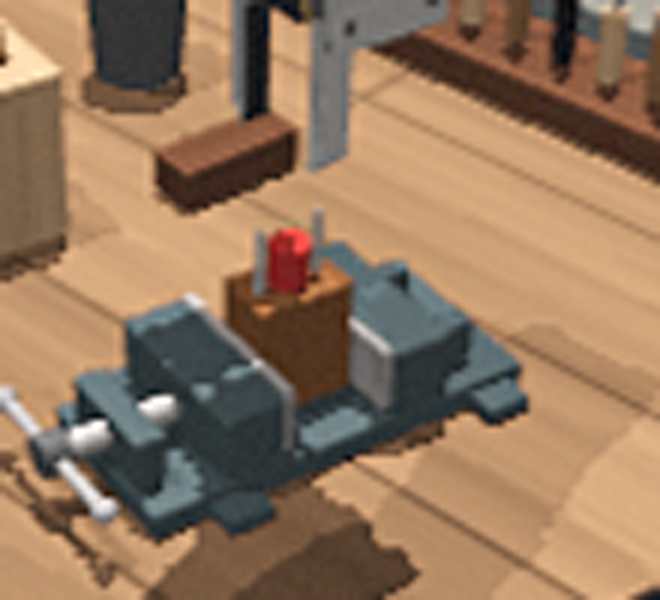

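Call:
arm_command:
  targets:
    - [-2,-2.7,30,0,0,0,0.6]
    - [-2,-2.7,60,0,0,0,0.6]
    - [-2,-2.7,78,0,0,0,0.6]
    - [-2,-2.7,82.5,0,0,0,0.6]
    - [-2,-2.7,82.5,0,0,0,0]
    - [-2,-2.7,82.5,0,0,0,0]
    - [-2,-2.7,82.5,0,0,0,0]
    - [-2,-2.7,82.5,0,0,0,0]

```text
clock: 2.95
tcp_pos: [0.57, 0.0193, 0.098]
tcp_rot: [0.106, 0.994, 0.0, 0.0]
contact_force: [-0.1, 0.3, 2.6]
width: 0.0232
```

```bash
python3 - <<'E'
from h import *
pose();plan(569,20.5,200,77.8)
E
```

```text
t 2.95 pos [570.   19.3  98. ] ydeg 77.81 zax [ 1.e-03  3.e-04 -1.e+00] w 23.2 F [-0.1  0.3  2.6]
shift [   1.2    1.  -102.1] turn [0.0005 0.0009 0.0001] | t 2.95 pos [570.   19.3  98. ] w 23.2 F [-0.1  0.3  2.6] q [-0.12  0.66  0.06  1.85 -0.06  0.64  1.34]
```

Call:
arm_command:
  targets:
    - [0,0,0,0,0,0,0]
    - [0,0,-25,0,0,0,0]
    - [0,0,-60,0,0,0,0]
    - [0,0,-110,0,0,0,0]
    - [0,0,-110,0,0,0,0]

```text
clock: 3.58
tcp_pos: [0.5723, 0.0191, 0.211]
tcp_rot: [0.106, 0.994, 0.001, 0.004]
contact_force: [1.9, 0.1, -2.1]
width: 0.0232
```

```bash
python3 - <<'E'
from h import *
pose();plan(417,272,200,77.8)
I=grab("p2")
s=cv2.resize(I["side"][110:230,200:320],None,fx=5,fy=5,interpolation=cv2.INTER_CUBIC);cv2.imwrite("pics/p2c.png",s)
E
```

```text
t 3.58 pos [572.3  19.1 211. ] ydeg 77.8 zax [ 7.6e-03  4.0e-04 -1.0e+00] w 23.2 F [ 1.9  0.1 -2.1]
shift [205.3 214.3   9.9] turn [ 0.0021  0.0074 -0.0001] | t 3.58 pos [572.3  19.1 211. ] w 23.2 F [ 1.9  0.1 -2.1] q [-0.14  0.51  0.08  1.74 -0.05  0.89  1.32]
```

View pics/p2c.png

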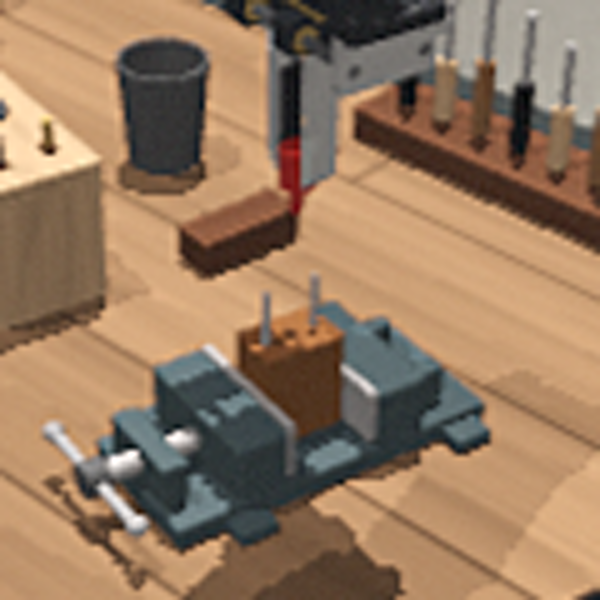

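Call:
arm_command:
  targets:
    - [209,215,60,0,0,0,0]
    - [209,215,60,0,0,0,0]
    - [209,215,60,0,0,0,0]
    - [209,215,60,0,0,0,0]
    - [209,215,60,0,0,0,0]
    - [209,215,100,0,0,0,0]
    - [209,215,140,0,0,0,0]
    - [209,215,140,0,0,0,0]

```text
clock: 4.68
tcp_pos: [0.4076, 0.2714, 0.0642]
tcp_rot: [0.106, 0.994, -0.003, -0.003]
contact_force: [0.5, -0.2, -0.7]
width: 0.0232
```

```bash
python3 - <<'E'
from h import *
pose();plan(410,272,33,77.8)
I=grab("p3")
s=cv2.resize(I["side"][110:230,130:250],None,fx=5,fy=5,interpolation=cv2.INTER_CUBIC);cv2.imwrite("pics/p3c.png",s)
E
```

```text
t 4.67 pos [407.6 271.4  64.2] ydeg 77.83 zax [-0.0072 -0.0053 -1.    ] w 23.2 F [ 0.5 -0.2 -0.7]
shift [-2.4  1.3 31.2] turn [-0.0067 -0.0059  0.0005] | t 4.67 pos [407.6 271.4  64.2] w 23.2 F [ 0.5 -0.2 -0.7] q [-0.68  0.64  0.05  2.07 -0.07  0.44  0.78]
```

View pics/p3c.png

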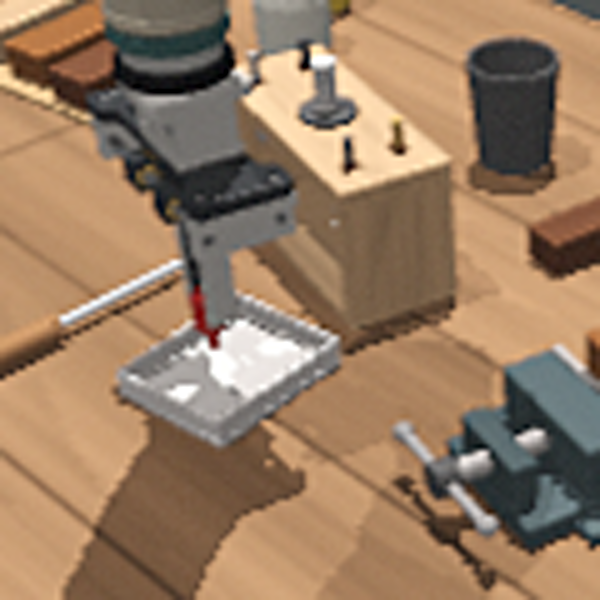

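Call:
arm_command:
  targets:
    - [0,0,20,0,0,0,0]
    - [0,0,30,0,0,0,0]
    - [0,0,30,0,0,0,0]
    - [0,0,30,0,0,0,0.45]
    - [0,0,30,0,0,0,0.45]
    - [0,0,30,0,0,0,0.45]
    - [0,0,-30,0,0,0,0.6]
    - [0,0,-90,0,0,0,0.6]

```text
clock: 5.78
tcp_pos: [0.4102, 0.2731, 0.1582]
tcp_rot: [0.106, 0.994, -0.001, -0.001]
contact_force: [1.8, -0.3, -0.6]
width: 0.0556
```

```bash
python3 - <<'E'
from h import *
pose()
I=grab("p4")
s=cv2.resize(I["side"][110:230,130:250],None,fx=5,fy=5,interpolation=cv2.INTER_CUBIC);cv2.imwrite("pics/p4c.png",s)
for c in RANGES:
    for n in I:
        for r in find(I[n],n,c,0.006):
            if 300<r[0][0]<650 and r[0][1]<-100: print(c,n,*r)
E
```

```text
t 5.78 pos [410.2 273.1 158.2] ydeg 77.8 zax [-0.0019 -0.0014 -1.    ] w 55.6 F [ 1.8 -0.3 -0.6]
brass side [ 433.7 -414.2] 5.2 [37.9 63.6] [347.3 296.4]
copper side [ 444.4 -329.3] 147.7 [32.1 70. ] [322.3 276.4]
copper top [ 454.9 -323.7] 177.6 [36.  59.9] [334.4 220.2]
ivory side [ 429.7 -693.2] 179.9 [40.  62.8] [461.7 376.1]
ivory side [ 357.5 -153. ] 86.7 [38.8 63.6] [251.8 258.2]
ivory side [ 565.5 -323.3] 10.6 [38.  63.3] [343.8 249.4]
ivory side [ 454.4 -202.2] 178.4 [39.  63.7] [286.9 248.6]
ivory top [ 357.7 -153.5] 86.7 [34.  59.5] [288.7 246.5]
ivory top [ 454.5 -201.8] 178.4 [35.  58.1] [301.4 220.2]
ivory top [ 565.6 -323.5] 11.3 [34.5 58.3] [333. 191.]
black side [ 554.2 -229.5] 162.1 [37.5 60.7] [314.6 235.5]
black top [ 555.3 -227.3] 162.5 [30.2 54.5] [307.5 193.6]
```

View pics/p4c.png

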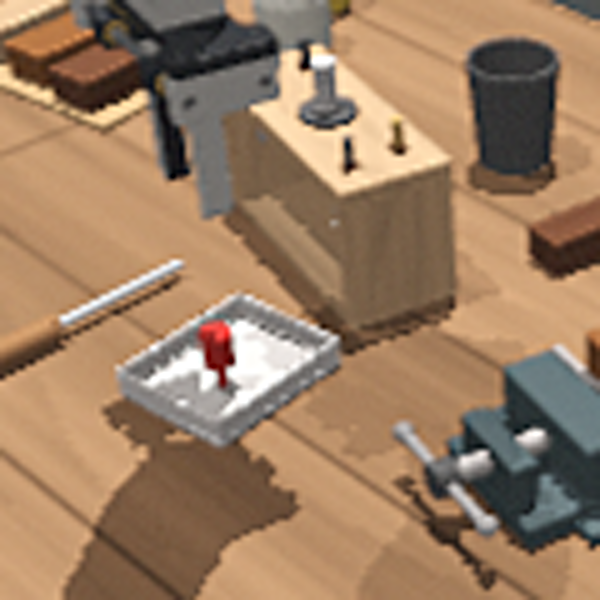

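```bash
python3 - <<'E'
from h import *
I={n:cv2.imread(f"pics/p4_{n}.png") for n in("side","top")}
cv2.imwrite("pics/v3.png",cv2.resize(I["side"][160:200,240:275],None,fx=14,fy=14,interpolation=cv2.INTER_CUBIC))
cv2.imwrite("pics/v4.png",cv2.resize(I["top"][165:205,220:260],None,fx=14,fy=14,interpolation=cv2.INTER_CUBIC))
E
```

```text
(no output)
```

View pics/v3.png

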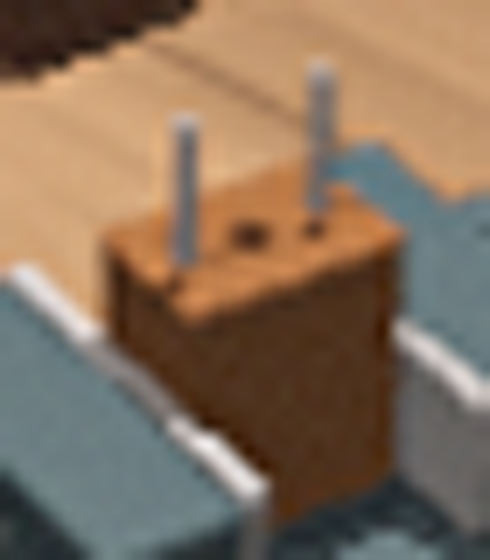

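View pics/v4.png

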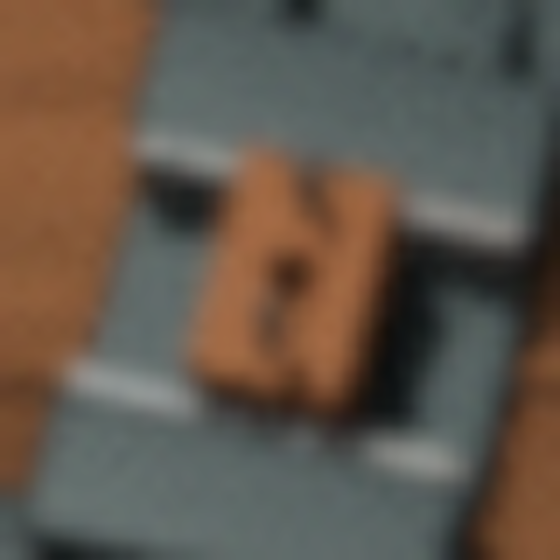

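```bash
python3 - <<'E'
from h import *
f=lambda u,v:((u+.5)/14-.5+240,(v+.5)/14-.5+160)
g=lambda u,v:((u+.5)/14-.5+220,(v+.5)/14-.5+165)
mm=lambda p:(p[:2]*1000).round(1)
print("bore",mm(onz("side",*f(250,234),.092)),mm(onz("top",*g(290,272),.092)),tri(f(250,234),g(290,272)))
a,b=mm(onz("side",*f(186,118),.131)),mm(onz("side",*f(320,68),.131));print("tops",a,b,(a+b)/2,np.degrees(np.arctan2(*(b-a)[::-1])))
a,b=mm(onz("side",*f(184,264),.092)),mm(onz("side",*f(317,210),.092));print("bases",a,b,(a+b)/2,np.degrees(np.arctan2(*(b-a)[::-1])))
P=np.array([mm(onz("top",*g(*q),.092)) for q in [(243,158),(396,188),(352,413),(188,382)]]);print(P,P.mean(0))
for i,j in((3,0),(2,1)): d=P[j]-P[i];print(np.linalg.norm(d),np.degrees(np.arctan2(d[1],d[0])))
P=np.array([mm(onz("side",*f(*q),.092)) for q in [(104,244),(183,322),(402,238)]]);print("side",P,(P[0]+P[2])/2);d=P[2]-P[1];print(np.degrees(np.arctan2(d[1],d[0])))
# jaw lines
for z,pp in((.062,[(135,142),(525,232)]),(.062,[(72,375),(465,465)])):
    A,B=[mm(onz("top",*g(*q),z)) for q in pp]; d=A-B; print("jaw",A,B,np.degrees(np.arctan2(d[1],d[0]))-90)
E
```

```text
bore [569.3  22.2] [568.5  21.2] (array([0.56822265, 0.02115735, 0.09306066]), np.float64(5.648548876759268e-05))
tops [552.  27.] [588.5  18.8] [570.25  22.9 ] -12.66170577064251
bases [549.8  25.1] [587.5  17.4] [568.65  21.25] -11.543553114131464
[[598.5  33.5]
 [590.7  -5.4]
 [531.9   5.2]
 [539.8  46.5]] [565.225  19.95 ]
60.12229203881041 -12.487461312205825
59.74780330689998 -10.219074407818898
side [[542.6  44. ]
 [533.2   9.8]
 [592.9  -4.5]] [567.75  19.75]
-13.470321734810023
jaw [611.6  63.1] [587.6 -38.2] -13.32875931665113
jaw [549.2  78.1] [525.7 -22.9] -13.098150794718762
```

```bash
python3 - <<'E'
from h import *
plan(454,-323.7,120,87.8)
E
```

```text
shift [-165.4 -577.8   39.2] turn [ 0.0077  0.008  -0.1746] | t 5.88 pos [414.1 275.7 162.8] w 56.6 F [ 0.4 -0.7  0.2] q [-0.7   0.47  0.08  1.99 -0.06  0.67  0.77]
```

Call:
arm_command:
  targets:
    - [-165,-578,-10,0,0,-0.175,0.6]
    - [-165,-578,-10,0,0,-0.175,0.6]
    - [-165,-578,-10,0,0,-0.175,0.6]
    - [-165,-578,-10,0,0,-0.175,0.6]
    - [-165,-578,-10,0,0,-0.175,0.6]
    - [-165,-578,-10,0,0,-0.175,0.6]
    - [-165,-578,-10,0,0,-0.175,0.6]
    - [-165,-578,-10,0,0,-0.175,0.6]

```text
clock: 6.88
tcp_pos: [0.4429, -0.2272, 0.1653]
tcp_rot: [0.019, 1.0, 0.0, -0.0]
contact_force: [0.4, 0.0, 0.1]
width: 0.0566
```

Call:
arm_command:
  targets:
    - [0,0,0,0,0,0,0.6]
    - [0,0,0,0,0,0,0.6]
    - [0,0,0,0,0,0,0.6]

```text
clock: 7.25
tcp_pos: [0.4433, -0.2234, 0.1654]
tcp_rot: [0.018, 1.0, 0.001, -0.0]
contact_force: [0.1, 0.2, -0.2]
width: 0.0564
```

```bash
python3 - <<'E'
from h import *
pose();plan(454,-323.7,60,87.8)
E
```

```text
t 7.25 pos [ 443.3 -223.4  165.4] ydeg 87.99 zax [-8.0e-04  1.1e-03 -1.0e+00] w 56.4 F [ 0.1  0.2 -0.2]
shift [ -14.3 -100.   105.3] turn [ 0.0011 -0.0008  0.0034] | t 7.25 pos [ 443.3 -223.4  165.4] w 56.4 F [ 0.1  0.2 -0.2] q [ 0.4   0.47  0.02  1.98 -0.01  0.69  1.96]
```

Call:
arm_command:
  targets:
    - [-14,-60,0,0,0,0.003,0.6]
    - [-14,-100,40,0,0,0.003,0.6]
    - [-14,-100,90,0,0,0.003,0.6]
    - [-14,-100,130,0,0,0.003,0.6]
    - [-14,-100,130,0,0,0.003,0.6]
    - [-14,-100,130,0,0,0.003,0.6]

```text
clock: 8.0
tcp_pos: [0.4548, -0.3254, 0.0369]
tcp_rot: [0.02, 1.0, -0.0, 0.001]
contact_force: [0.1, 0.8, 0.6]
width: 0.0563
```

```bash
python3 - <<'E'
from h import *
pose();plan(454,-323.7,2.5,87.8)
I=grab("p5")
s=cv2.resize(I["side"][210:310,260:380],None,fx=6,fy=6,interpolation=cv2.INTER_CUBIC);cv2.imwrite("pics/p5c.png",s)
E
```

```text
t 8.0 pos [ 454.8 -325.4   36.9] ydeg 87.76 zax [ 1.4e-03 -7.0e-04 -1.0e+00] w 56.3 F [0.1 0.8 0.6]
shift [ 0.9  1.7 34.4] turn [-0.0006  0.0015 -0.0007] | t 8.0 pos [ 454.8 -325.4   36.9] w 56.3 F [0.1 0.8 0.6] q [ 0.56  0.74  0.01  1.91 -0.02  0.49  2.12]
```

View pics/p5c.png

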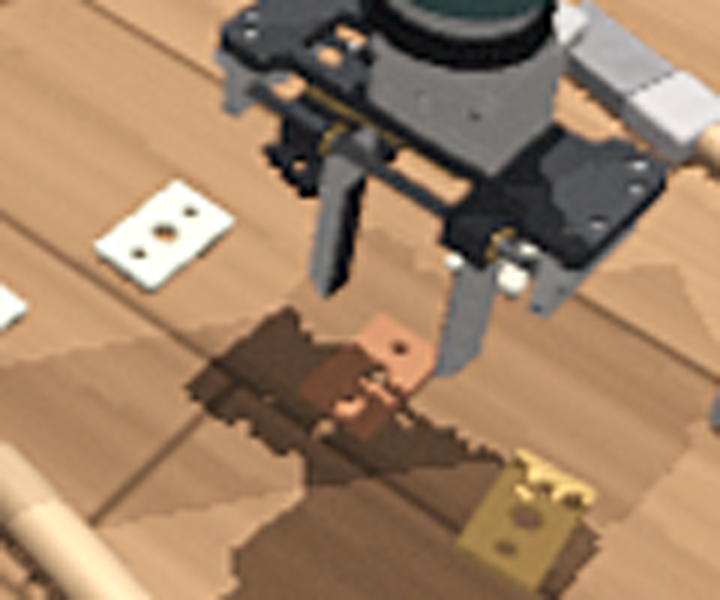

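Call:
arm_command:
  targets:
    - [0.5,1,20,0,0,0,0.6]
    - [0.5,1,30,0,0,0,0.6]
    - [0.5,1,34,0,0,0,0.6]
    - [0.5,1,34,0,0,0,0.6]

```text
clock: 8.6
tcp_pos: [0.4533, -0.325, 0.002]
tcp_rot: [0.02, 1.0, -0.0, 0.0]
contact_force: [-0.3, 0.4, -0.5]
width: 0.0562
```

```bash
python3 - <<'E'
from h import *
for i in range(3): pose(); bot.get_image("side")
I=grab("p6")
s=cv2.resize(I["side"][230:310,270:370],None,fx=7,fy=7,interpolation=cv2.INTER_CUBIC);cv2.imwrite("pics/p6c.png",s)
E
```

```text
t 8.6 pos [ 453.3 -325.     2. ] ydeg 87.66 zax [ 3.e-04 -2.e-04 -1.e+00] w 56.2 F [-0.3  0.4 -0.5]
t 8.65 pos [ 453.4 -325.1    2.1] ydeg 87.65 zax [ 5.e-04 -4.e-04 -1.e+00] w 56.1 F [-0.9  0.4  0.1]
t 8.7 pos [ 453.4 -325.1    2.2] ydeg 87.66 zax [ 7.e-04 -5.e-04 -1.e+00] w 56.7 F [-1.   0.3 -0.7]
```

View pics/p6c.png

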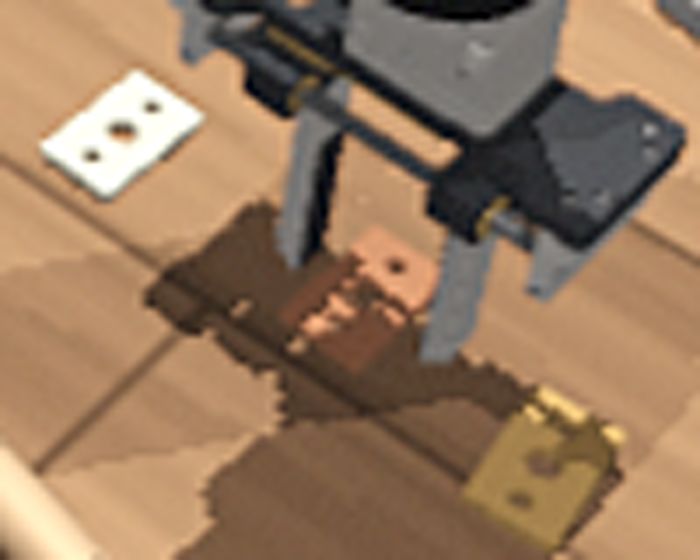

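Call:
arm_command:
  targets:
    - [0,0,0,0,0,0,0]
    - [0,0,0,0,0,0,0]
    - [0,0,0,0,0,0,0]
    - [0,0,0,0,0,0,0]
    - [0,0,-20,0,0,0,0]
    - [0,0,-70,0,0,0,0]
    - [0,0,-130,0,0,0,0]
    - [0,0,-170,0,0,0,0]

```text
clock: 9.85
tcp_pos: [0.4536, -0.3253, 0.1743]
tcp_rot: [0.02, 1.0, -0.001, 0.001]
contact_force: [0.4, -0.4, -1.1]
width: 0.0353
```

```bash
python3 - <<'E'
from h import *
I=grab("p7")
pose();plan(569,21.5,170,77.3)
s=cv2.resize(I["side"][170:300,260:380],None,fx=5,fy=5,interpolation=cv2.INTER_CUBIC);cv2.imwrite("pics/p7c.png",s)
E
```

```text
t 9.95 pos [ 455.7 -326.7  176.2] ydeg 87.65 zax [ 0.0074 -0.005  -1.    ] w 35.6 F [-0.2 -0.5 -0.8]
shift [-99.  352.6   5.3] turn [-0.004   0.008   0.1807] | t 9.95 pos [ 455.7 -326.7  176.2] w 35.6 F [-0.2 -0.5 -0.8] q [ 0.56  0.53  0.02  1.81 -0.02  0.79  2.12]
```

View pics/p7c.png

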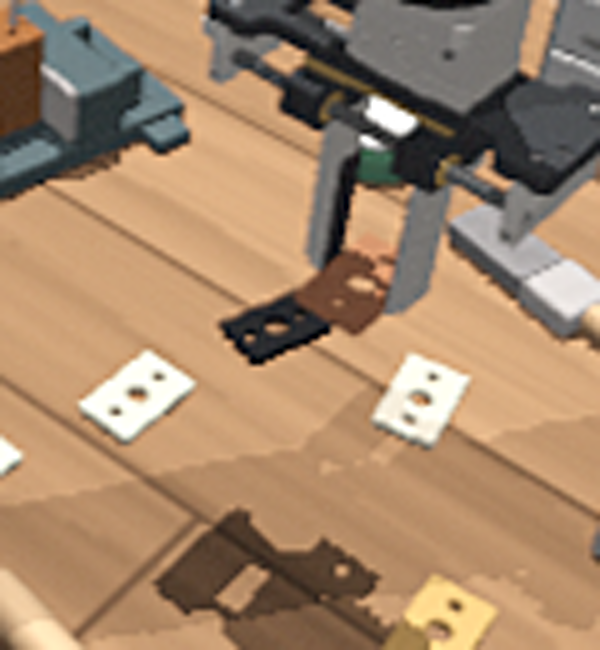

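Call:
arm_command:
  targets:
    - [-99,352.6,5,0,0,0.181,0]
    - [-99,352.6,5,0,0,0.181,0]
    - [-99,352.6,5,0,0,0.181,0]
    - [-99,352.6,5,0,0,0.181,0]
    - [-99,352.6,5,0,0,0.181,0]
    - [-99,352.6,5,0,0,0.181,0]
    - [-99,352.6,5,0,0,0.181,0]
    - [-99,352.6,5,0,0,0.181,0]

```text
clock: 10.95
tcp_pos: [0.5654, 0.0225, 0.1656]
tcp_rot: [0.111, 0.994, -0.001, -0.001]
contact_force: [-1.2, -0.1, 0.1]
width: 0.0354
```

```bash
python3 - <<'E'
from h import *
I=grab("p8")
pose();plan(568.2,21.4,140,77.3)
s=cv2.resize(I["side"][130:220,210:310],None,fx=7,fy=7,interpolation=cv2.INTER_CUBIC);cv2.imwrite("pics/p8c.png",s)
E
```

```text
t 11.05 pos [565.6  21.2 166.1] ydeg 77.13 zax [-0.0015 -0.0013 -1.    ] w 35.5 F [ 0.2  0.2 -0.1]
shift [-2.5  0.8 26.1] turn [-0.0016 -0.0011 -0.003 ] | t 11.05 pos [565.6  21.2 166.1] w 35.5 F [ 0.2  0.2 -0.1] q [-0.14  0.56  0.08  1.8  -0.06  0.79  1.32]
```

View pics/p8c.png

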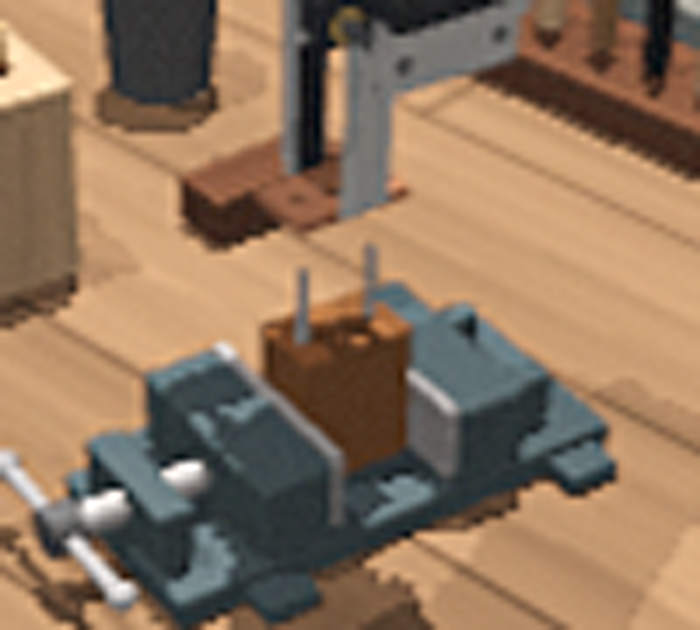

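Call:
arm_command:
  targets:
    - [-2.5,0.8,15,0,0,-0.003,0]
    - [-2.5,0.8,28,0,0,-0.003,0]
    - [-2.5,0.8,28,0,0,-0.003,0]
    - [-2.5,0.8,28,0,0,-0.003,0]

```text
clock: 11.55
tcp_pos: [0.569, 0.0235, 0.1385]
tcp_rot: [0.109, 0.994, -0.0, -0.0]
contact_force: [-0.2, -0.1, 0.0]
width: 0.0353
```

```bash
python3 - <<'E'
from h import *
I=grab("p9")
pose();plan(568.2,21.4,128,77.3)
s=cv2.resize(I["side"][140:200,230:290],None,fx=10,fy=10,interpolation=cv2.INTER_CUBIC);cv2.imwrite("pics/p9c.png",s)
E
```

```text
t 11.65 pos [569.3  23.7 139. ] ydeg 77.46 zax [ 6.e-04  1.e-04 -1.e+00] w 35.4 F [-0.1 -0.4 -0.4]
shift [ 0.6 -2.5 11. ] turn [0.0002 0.0006 0.0028] | t 11.65 pos [569.3  23.7 139. ] w 35.4 F [-0.1 -0.4 -0.4] q [-0.14  0.6   0.08  1.82 -0.07  0.73  1.32]
```

View pics/p9c.png

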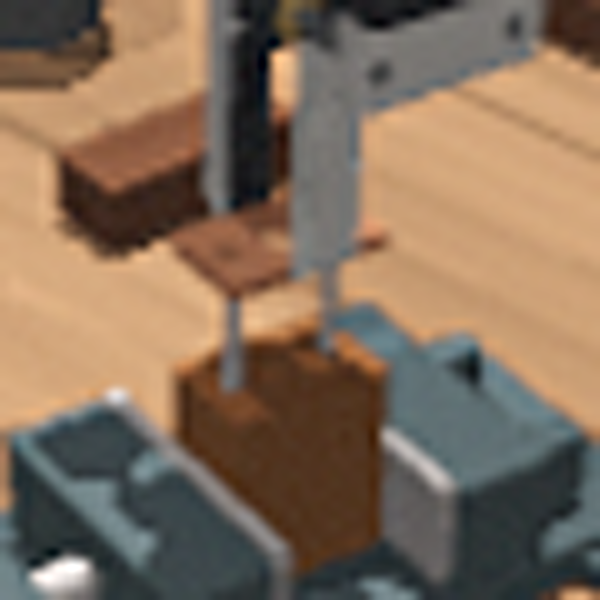

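Call:
arm_command:
  targets:
    - [0.6,-2.4,0,0,0,0.003,0]
    - [0.6,-2.4,0,0,0,0.003,0]
    - [0.6,-2.4,0,0,0,0.003,0]
    - [0.6,-2.4,0,0,0,0.003,0]

```text
clock: 12.15
tcp_pos: [0.568, 0.0215, 0.1388]
tcp_rot: [0.111, 0.994, 0.0, 0.0]
contact_force: [-0.3, -0.3, -0.1]
width: 0.0352
```

```bash
python3 - <<'E'
from h import *
pose();plan(568.2,21.4,128,77.3)
E
```

```text
t 12.15 pos [568.   21.5 138.8] ydeg 77.3 zax [ 1.e-04  1.e-04 -1.e+00] w 35.2 F [-0.3 -0.3 -0.1]
shift [-0.2 -0.1 10.8] turn [ 0.0001  0.0001 -0.0001] | t 12.15 pos [568.   21.5 138.8] w 35.2 F [-0.3 -0.3 -0.1] q [-0.14  0.6   0.08  1.82 -0.07  0.73  1.32]
```

Accurate. Descend slowly onto the pins.

Call:
arm_command:
  targets:
    - [0,0,3,0,0,0,0]
    - [0,0,5,0,0,0,0]
    - [0,0,7,0,0,0,0]
    - [0,0,8,0,0,0,0]
    - [0,0,8,0,0,0,0]

```text
clock: 12.78
tcp_pos: [0.5679, 0.0214, 0.1306]
tcp_rot: [0.111, 0.994, -0.0, -0.0]
contact_force: [0.2, -0.7, -0.4]
width: 0.0356
```

```bash
python3 - <<'E'
from h import *
I=grab("p10")
pose();print(bot.get_state()["torque"])
s=cv2.resize(I["side"][140:200,230:290],None,fx=10,fy=10,interpolation=cv2.INTER_CUBIC);cv2.imwrite("pics/p10c.png",s)
E
```

```text
t 12.88 pos [568.   21.4 130.7] ydeg 77.29 zax [ 1.e-04  0.e+00 -1.e+00] w 35.4 F [-0.6  0.8 -1. ]
[-0.02663958 -0.00948561 -0.02212063]
```

View pics/p10c.png

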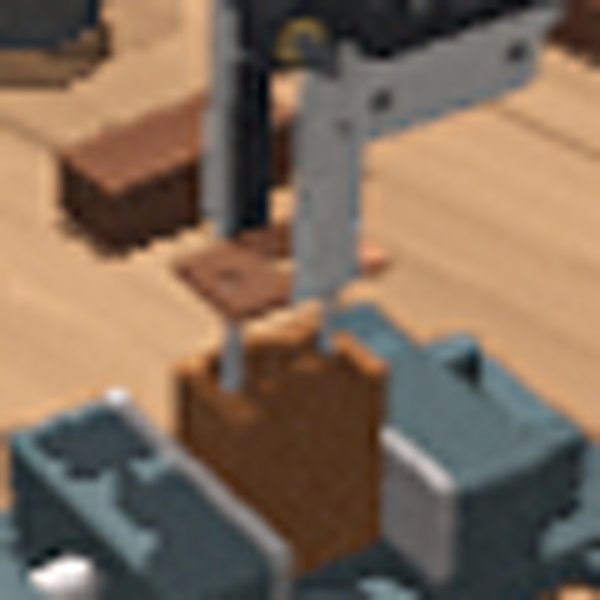

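Call:
arm_command:
  targets:
    - [0,0,2,0,0,0,0]
    - [0,0,4,0,0,0,0]
    - [0,0,6,0,0,0,0]
    - [0,0,6,0,0,0,0]

```text
clock: 13.38
tcp_pos: [0.5677, 0.0214, 0.1245]
tcp_rot: [0.111, 0.994, -0.0, -0.0]
contact_force: [-0.4, -0.8, -0.1]
width: 0.0349
```

```bash
python3 - <<'E'
from h import *
I=grab("p11")
pose();print(bot.get_state()["torque"])
s=cv2.resize(I["side"][140:200,230:290],None,fx=10,fy=10,interpolation=cv2.INTER_CUBIC);cv2.imwrite("pics/p11c.png",s)
E
```

```text
t 13.47 pos [567.9  21.5 124.7] ydeg 77.3 zax [-1.e-04  0.e+00 -1.e+00] w 35.4 F [ 0.1  0.  -0.5]
[ 0.00184207 -0.04950129  0.01740764]
```

View pics/p11c.png

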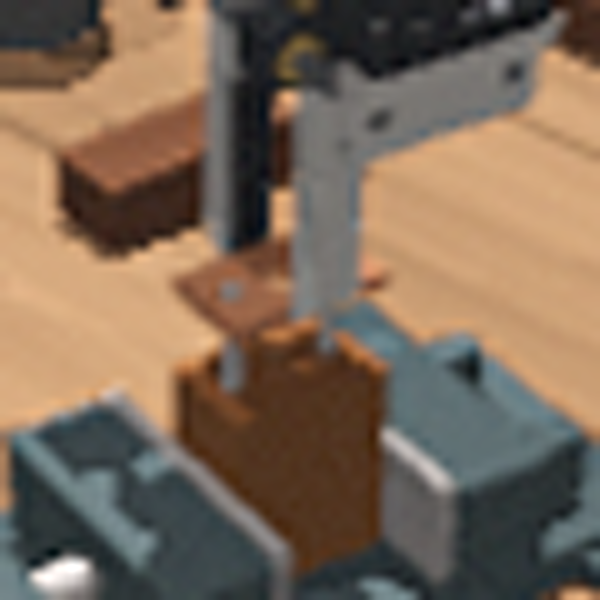

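Call:
arm_command:
  targets:
    - [0,0,5,0,0,0,0]
    - [0,0,11,0,0,0,0]
    - [0,0,17,0,0,0,0]
    - [0,0,23,0,0,0,0]
    - [0,0,28,0,0,0,0]
    - [0,0,28,0,0,0,0]

```text
clock: 14.22
tcp_pos: [0.5676, 0.0215, 0.0962]
tcp_rot: [0.111, 0.994, -0.0, -0.0]
contact_force: [0.2, 0.5, -0.8]
width: 0.0353
```

```bash
python3 - <<'E'
from h import *
I=grab("p12")
pose();print(bot.get_state()["torque"])
s=cv2.resize(I["side"][140:200,230:290],None,fx=10,fy=10,interpolation=cv2.INTER_CUBIC);cv2.imwrite("pics/p12c.png",s)
E
```

```text
t 14.32 pos [568.   21.5  96.7] ydeg 77.29 zax [ 1.e-04  0.e+00 -1.e+00] w 35.5 F [ 0.5  0.  -0.5]
[-0.01293817  0.03417128  0.01238073]
```

View pics/p12c.png

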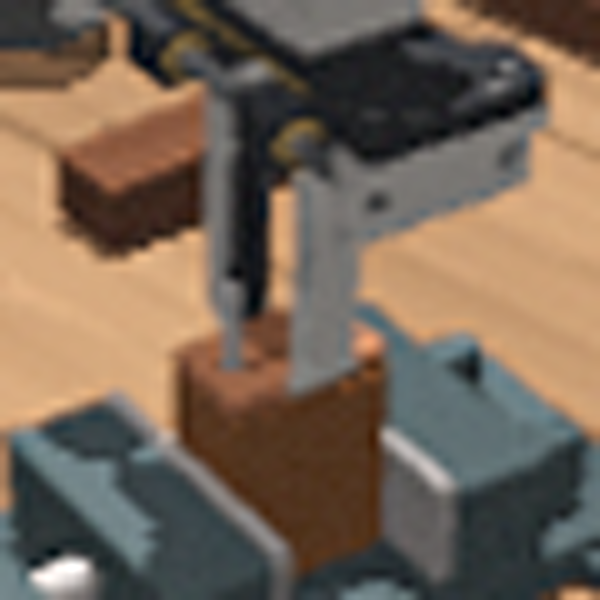

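Call:
arm_command:
  targets:
    - [0,0,2,0,0,0,0]
    - [0,0,2,0,0,0,0]
    - [0,0,2,0,0,0,0.6]
    - [0,0,2,0,0,0,0.6]
    - [0,0,2,0,0,0,0.6]
    - [0,0,-40,0,0,0,0.6]
    - [0,0,-80,0,0,0,0.6]
    - [0,0,-80,0,0,0,0.6]

```text
clock: 15.32
tcp_pos: [0.5703, 0.0215, 0.1798]
tcp_rot: [0.111, 0.994, 0.001, 0.003]
contact_force: [0.1, 0.7, -0.1]
width: 0.0567
```

```bash
python3 - <<'E'
from h import *
I=grab("p13")
pose()
s=cv2.resize(I["side"][140:200,230:290],None,fx=10,fy=10,interpolation=cv2.INTER_CUBIC);cv2.imwrite("pics/p13c.png",s)
for c in RANGES:
    for n in I:
        for r in find(I[n],n,c,0.006):
            if 400<r[0][0]<650 and -600<r[0][1]<-210: print(c,n,*r)
plan(565.6,-323.4,170,101)
E
```

```text
t 15.43 pos [567.8  21.5 176.7] ydeg 77.29 zax [ 3.e-04  2.e-04 -1.e+00] w 56.2 F [ 0.2 -0.3  0.1]
brass side [ 433.7 -414.3] 5.2 [38.  64.1] [347.3 296.4]
ivory side [ 565.5 -323.3] 10.9 [38.1 64.3] [343.7 249.5]
ivory top [ 565.8 -323.5] 10.7 [34.2 58.1] [333.  190.9]
black side [ 553.9 -229.5] 162.1 [37.5 60. ] [314.5 235.5]
black top [ 555.3 -227.3] 161.2 [30.7 55.2] [307.3 194.2]
shift [ -73.7 -336.9    6.7] turn [ 2.000e-04  3.000e-04 -4.138e-01] | t 15.43 pos [567.8  21.5 176.7] w 56.2 F [ 0.2 -0.3  0.1] q [-0.14  0.55  0.09  1.78 -0.06  0.81  1.32]
```

View pics/p13c.png

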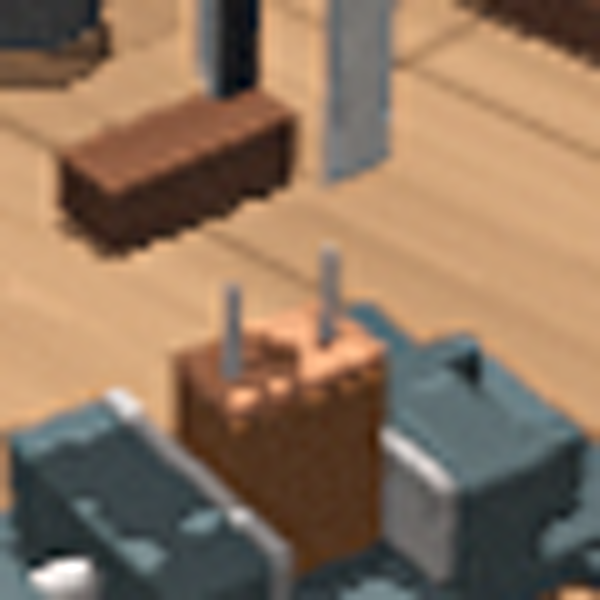

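Call:
arm_command:
  targets:
    - [-73.7,-337,7,0,0,-0.412,0.6]
    - [-73.7,-337,7,0,0,-0.412,0.6]
    - [-73.7,-337,7,0,0,-0.412,0.6]
    - [-73.7,-337,7,0,0,-0.412,0.6]
    - [-73.7,-337,7,0,0,-0.412,0.6]
    - [-73.7,-337,7,0,0,-0.412,0.6]
    - [-73.7,-337,100,0,0,-0.412,0.6]
    - [-73.7,-337,135,0,0,-0.412,0.6]

```text
clock: 16.42
tcp_pos: [0.5649, -0.324, 0.0421]
tcp_rot: [-0.094, 0.996, 0.0, -0.0]
contact_force: [0.8, 0.1, -0.8]
width: 0.056
```

Call:
arm_command:
  targets:
    - [0,0,0,0,0,0,0.6]
    - [0,0,0,0,0,0,0.6]
    - [0,0,0,0,0,0,0.6]

```text
clock: 16.8
tcp_pos: [0.5677, -0.3245, 0.0478]
tcp_rot: [-0.095, 0.995, -0.001, 0.002]
contact_force: [0.8, -0.5, 0.5]
width: 0.0569
```

```bash
python3 - <<'E'
from h import *
I=grab("p14")
pose();plan(565.6,-323.4,2.2,100.9)
s=cv2.resize(I["side"][200:290,290:390],None,fx=7,fy=7,interpolation=cv2.INTER_CUBIC);cv2.imwrite("pics/p14c.png",s)
E
```

```text
t 16.9 pos [ 567.3 -324.3   47.4] ydeg 100.9 zax [ 0.0038 -0.0021 -1.    ] w 56.2 F [-0.2 -0.1  0.8]
shift [ 1.6  1.3 45.2] turn [-0.0028  0.0034  0.    ] | t 16.9 pos [ 567.3 -324.3   47.4] w 56.2 F [-0.2 -0.1  0.8] q [ 0.5   0.82 -0.04  1.63  0.04  0.69  2.2 ]
```

View pics/p14c.png

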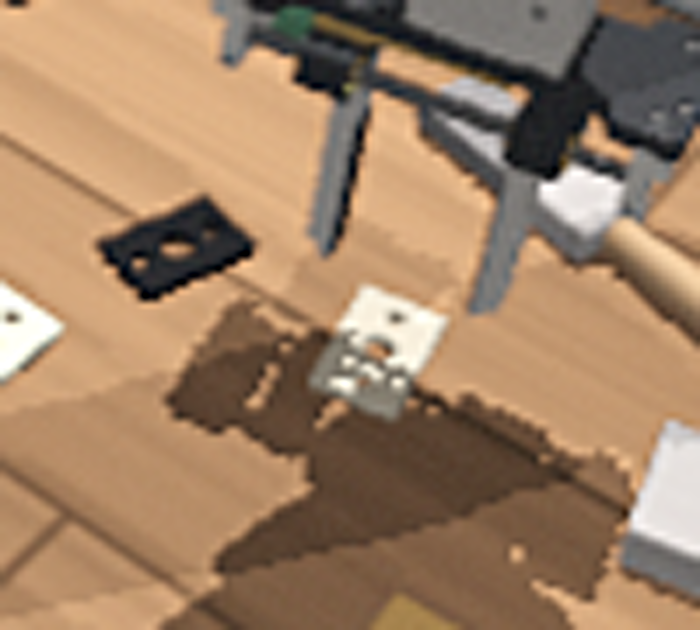

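Call:
arm_command:
  targets:
    - [1,1,20,0,0,0,0.6]
    - [1,1,35,0,0,0,0.6]
    - [1,1,42,0,0,0,0.6]
    - [1,1,44,0,0,0,0.6]
    - [1,1,44,0,0,0,0.6]

```text
clock: 17.52
tcp_pos: [0.5648, -0.3229, 0.001]
tcp_rot: [-0.095, 0.995, -0.0, 0.0]
contact_force: [-0.5, 0.5, -0.0]
width: 0.0561
```

```bash
python3 - <<'E'
from h import *
plan(565.6,-323.4,2.2,100.9)
E
```

```text
shift [-0.7 -0.6 -1.2] turn [-0.0003  0.0004 -0.0001] | t 17.52 pos [ 564.8 -322.9    1. ] w 56.1 F [-0.5  0.5 -0. ] q [ 0.5   0.88 -0.03  1.65  0.04  0.61  2.2 ]
```

Call:
arm_command:
  targets:
    - [-0.7,-0.6,-1.2,0,0,0,0.6]
    - [-0.7,-0.6,-1.2,0,0,0,0.6]
    - [-0.7,-0.6,-1.2,0,0,0,0]
    - [-0.7,-0.6,-1.2,0,0,0,0]
    - [-0.7,-0.6,-1.2,0,0,0,0]
    - [-0.7,-0.6,-1.2,0,0,0,0]

```text
clock: 18.27
tcp_pos: [0.5653, -0.3231, 0.0019]
tcp_rot: [-0.095, 0.995, 0.0, -0.0]
contact_force: [0.6, 0.3, -0.0]
width: 0.0357
```

```bash
python3 - <<'E'
from h import *
pose()
E
```

```text
t 18.27 pos [ 565.3 -323.1    1.9] ydeg 100.9 zax [-1.e-04  1.e-04 -1.e+00] w 35.7 F [ 0.6  0.3 -0. ]
```

Call:
arm_command:
  targets:
    - [0,0,-20,0,0,0,0]
    - [0,0,-60,0,0,0,0]
    - [0,0,-120,0,0,0,0]
    - [0,0,-160,0,0,0,0]
    - [0,0,-160,0,0,0,0]
    - [0,0,-160,0,0,0,0]

```text
clock: 19.02
tcp_pos: [0.5647, -0.3229, 0.1619]
tcp_rot: [-0.095, 0.995, 0.0, -0.0]
contact_force: [-0.2, 0.3, -1.3]
width: 0.0354
```

```bash
python3 - <<'E'
from h import *
pose();plan(568,21.5,165,77.3)
E
```

```text
t 19.02 pos [ 564.7 -322.9  161.9] ydeg 100.9 zax [-7.e-04  3.e-04 -1.e+00] w 35.4 F [-0.2  0.3 -1.3]
shift [-68.3 337.5  -3. ] turn [ 3.000e-04 -7.000e-04  4.119e-01] | t 19.02 pos [ 564.7 -322.9  161.9] w 35.4 F [-0.2  0.3 -1.3] q [ 0.5   0.67 -0.04  1.56  0.03  0.91  2.21]
```

Call:
arm_command:
  targets:
    - [-68.5,337.5,-3,0,0,0.412,0]
    - [-68.5,337.5,-3,0,0,0.412,0]
    - [-68.5,337.5,-3,0,0,0.412,0]
    - [-68.5,337.5,-3,0,0,0.412,0]
    - [-68.5,337.5,-3,0,0,0.412,0]
    - [-68.5,337.5,-3,0,0,0.412,0]
    - [-68.5,337.5,15,0,0,0.412,0]
    - [-68.5,337.5,15,0,0,0.412,0]

```text
clock: 20.02
tcp_pos: [0.5665, 0.0214, 0.1445]
tcp_rot: [0.11, 0.994, -0.001, -0.003]
contact_force: [1.1, 0.3, -1.4]
width: 0.0351
```

Call:
arm_command:
  targets:
    - [0,0,0,0,0,0,0]
    - [0,0,0,0,0,0,0]
    - [0,0,0,0,0,0,0]

```text
clock: 20.4
tcp_pos: [0.569, 0.0207, 0.1472]
tcp_rot: [0.111, 0.994, 0.0, 0.0]
contact_force: [-1.2, -0.2, -0.9]
width: 0.0355
```

```bash
python3 - <<'E'
from h import *
plan(568.2,21.4,138.5,77.3)
E
```

```text
shift [0.9 0.5 8.7] turn [ 0.0001  0.0005 -0.0011] | t 20.4 pos [569.   20.7 147.2] w 35.5 F [-1.2 -0.2 -0.9] q [-0.14  0.59  0.09  1.81 -0.07  0.75  1.33]
```

Call:
arm_command:
  targets:
    - [0.8,0.6,4,0,0,-0.001,0]
    - [0.8,0.6,8.5,0,0,-0.001,0]
    - [0.8,0.6,8.5,0,0,-0.001,0]
    - [0.8,0.6,8.5,0,0,-0.001,0]

```text
clock: 20.9
tcp_pos: [0.5681, 0.0219, 0.1383]
tcp_rot: [0.11, 0.994, -0.0, -0.0]
contact_force: [0.3, 0.0, -1.3]
width: 0.0356
```

```bash
python3 - <<'E'
from h import *
I=grab("p15")
plan(568.2,21.4,124.5,77.3);pose()
s=cv2.resize(I["side"][140:200,230:290],None,fx=10,fy=10,interpolation=cv2.INTER_CUBIC);cv2.imwrite("pics/p15c.png",s)
E
```

```text
shift [-0.1 -0.5 13.9] turn [0.     0.0001 0.0009] | t 21.0 pos [568.2  21.9 138.4] w 34.7 F [-0.4  0.2  0.1] q [-0.14  0.6   0.09  1.82 -0.07  0.73  1.33]
t 21.0 pos [568.2  21.9 138.4] ydeg 77.35 zax [ 1.e-04 -0.e+00 -1.e+00] w 34.7 F [-0.4  0.2  0.1]
```

View pics/p15c.png

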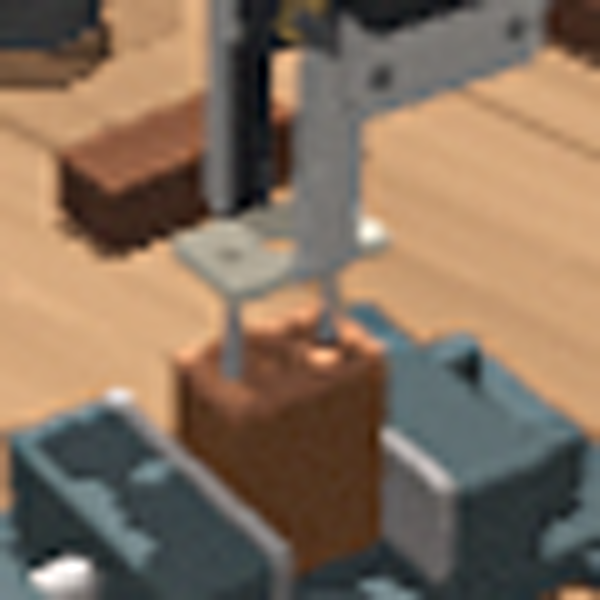

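Call:
arm_command:
  targets:
    - [0,-0.5,3,0,0,0.001,0]
    - [0,-0.5,6,0,0,0.001,0]
    - [0,-0.5,8,0,0,0.001,0]
    - [0,-0.5,10,0,0,0.001,0]
    - [0,-0.5,12,0,0,0.001,0]
    - [0,-0.5,14,0,0,0.001,0]
    - [0,-0.5,14,0,0,0.001,0]

```text
clock: 21.88
tcp_pos: [0.5679, 0.0215, 0.1242]
tcp_rot: [0.111, 0.994, -0.0, -0.0]
contact_force: [0.9, 0.2, -0.5]
width: 0.0356
```

```bash
python3 - <<'E'
from h import *
I=grab("p16")
pose();print(bot.get_state()["torque"])
s=cv2.resize(I["side"][140:200,230:290],None,fx=10,fy=10,interpolation=cv2.INTER_CUBIC);cv2.imwrite("pics/p16c.png",s)
E
```

```text
t 21.98 pos [568.   21.5 124.4] ydeg 77.29 zax [ 0.  0. -1.] w 35.2 F [-1.1 -0.6 -0.6]
[-0.00723425 -0.01924097 -0.05496367]
```

View pics/p16c.png

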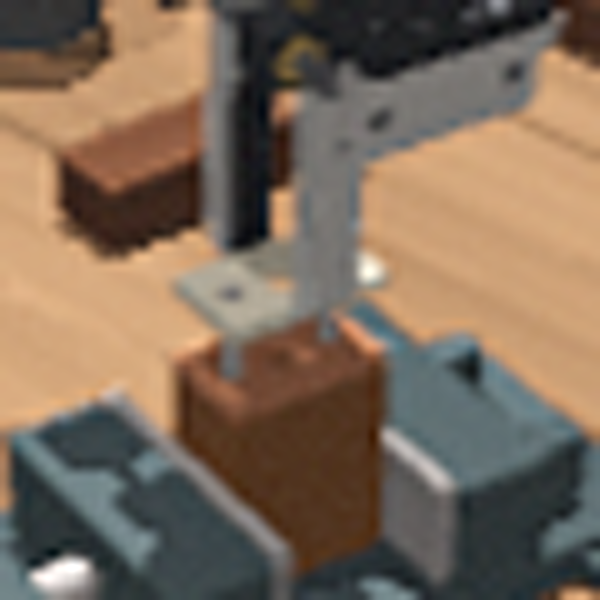

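Call:
arm_command:
  targets:
    - [0,0,6,0,0,0,0]
    - [0,0,12,0,0,0,0]
    - [0,0,18,0,0,0,0]
    - [0,0,22,0,0,0,0]
    - [0,0,23.5,0,0,0,0]
    - [0,0,23.5,0,0,0,0]

```text
clock: 22.72
tcp_pos: [0.568, 0.0215, 0.1008]
tcp_rot: [0.111, 0.994, -0.0, -0.0]
contact_force: [0.8, 0.1, -0.4]
width: 0.0355
```

Call:
arm_command:
  targets:
    - [0,0,0,0,0,0,0.6]
    - [0,0,0,0,0,0,0.6]
    - [0,0,0,0,0,0,0.6]
    - [0,0,-40,0,0,0,0.6]
    - [0,0,-75,0,0,0,0.6]
    - [0,0,-75,0,0,0,0.6]

```text
clock: 23.48
tcp_pos: [0.5701, 0.0215, 0.1786]
tcp_rot: [0.111, 0.994, 0.001, 0.003]
contact_force: [0.3, 0.6, -0.2]
width: 0.0566
```

```bash
python3 - <<'E'
from h import *
I=grab("p17")
pose()
s=cv2.resize(I["side"][140:200,230:290],None,fx=10,fy=10,interpolation=cv2.INTER_CUBIC);cv2.imwrite("pics/p17c.png",s)
for c in RANGES:
    for n in I:
        for r in find(I[n],n,c,0.006):
            if 400<r[0][0]<650 and -600<r[0][1]<-100: print(c,n,*r)
plan(554.6,-228.4,170,72)
crop(I["top"],290,170,400,250,7,"pics/p17t.png")
E
```

```text
t 23.57 pos [567.8  21.5 175.8] ydeg 77.3 zax [ 0.e+00  1.e-04 -1.e+00] w 56.7 F [ 0.6  0.3 -0.2]
brass side [ 433.6 -414.2] 5.2 [37.7 64.2] [347.2 296.4]
brass top [ 430.9 -411.7] 5.3 [31.1 54.5] [358.4 226.8]
ivory side [ 454.2 -202.2] 178.0 [39.4 64. ] [286.9 248.6]
ivory top [ 454.2 -201.8] 0.1 [35.3 56.9] [301.4 220.3]
black side [ 553.9 -229.4] 162.7 [37.2 60.1] [314.5 235.5]
black top [ 555.3 -227.2] 162.5 [30.8 55.5] [307.4 194.1]
shift [ -42.1 -246.7    5.8] turn [0.0001 0.     0.0924] | t 23.57 pos [567.8  21.5 175.8] w 56.7 F [ 0.6  0.3 -0.2] q [-0.15  0.55  0.09  1.79 -0.07  0.81  1.33]
```

View pics/p17c.png

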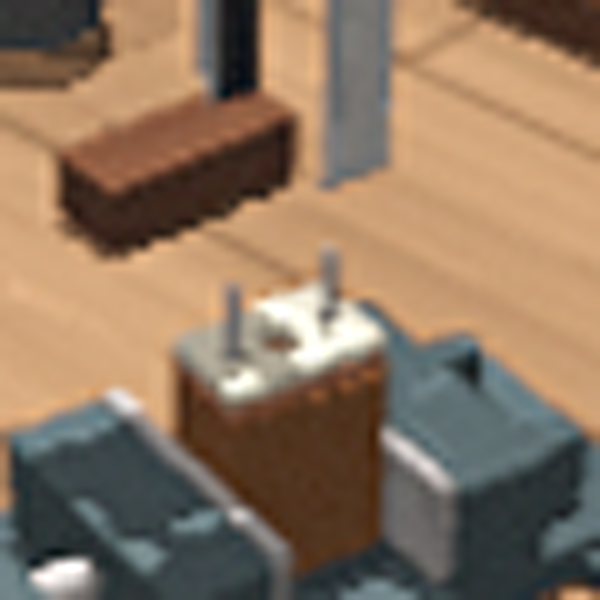

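View pics/p17t.png

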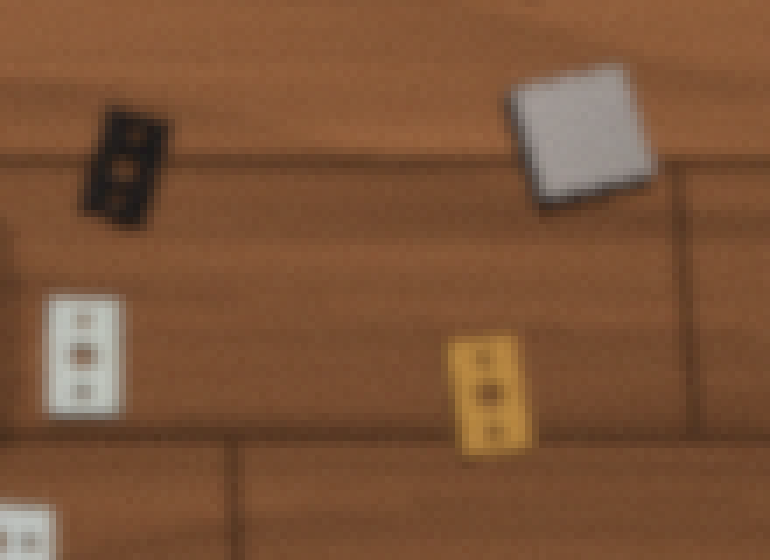

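Call:
arm_command:
  targets:
    - [-42,-246.5,6,0,0,0.084,0.6]
    - [-42,-246.5,6,0,0,0.084,0.6]
    - [-42,-246.5,6,0,0,0.084,0.6]
    - [-42,-246.5,6,0,0,0.084,0.6]
    - [-42,-246.5,60,0,0,0.084,0.6]
    - [-42,-246.5,110,0,0,0.084,0.6]
    - [-42,-246.5,135,0,0,0.084,0.6]
    - [-42,-246.5,135,0,0,0.084,0.6]

```text
clock: 24.58
tcp_pos: [0.5519, -0.2271, 0.0376]
tcp_rot: [0.152, 0.988, 0.001, -0.003]
contact_force: [0.3, 0.4, 0.3]
width: 0.0564
```

Call:
arm_command:
  targets:
    - [0,0,0,0,0,0,0.6]
    - [0,0,0,0,0,0,0.6]

```text
clock: 24.82
tcp_pos: [0.5556, -0.2286, 0.0421]
tcp_rot: [0.152, 0.988, -0.0, 0.001]
contact_force: [0.4, -0.2, 0.4]
width: 0.0564
```

```bash
python3 - <<'E'
from h import *
I=grab("p18")
plan(554.6,-228.4,2,72.5)
s=cv2.resize(I["side"][190:270,270:370],None,fx=7,fy=7,interpolation=cv2.INTER_CUBIC);cv2.imwrite("pics/p18c.png",s)
E
```

```text
shift [ 1.  -0.2 40.1] turn [-0.0002  0.002  -0.0003] | t 24.93 pos [ 555.5 -228.5   42.1] w 56.0 F [0.4 0.4 0. ] q [ 0.29  0.77  0.08  1.79 -0.1   0.58  1.7 ]
```

View pics/p18c.png

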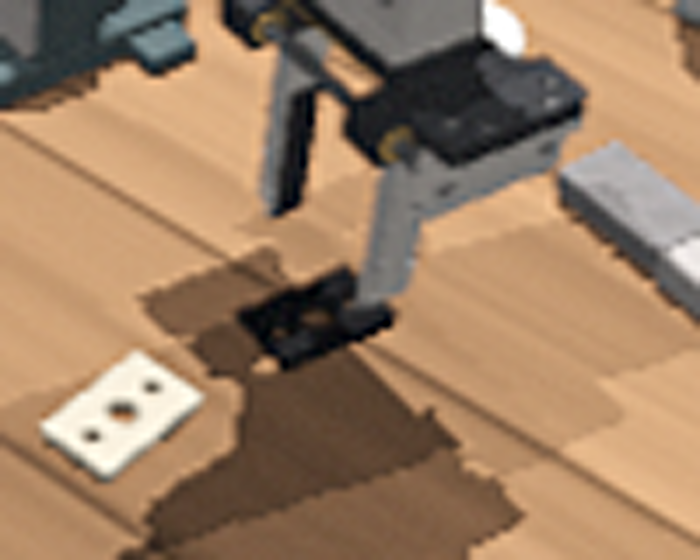

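Call:
arm_command:
  targets:
    - [0.5,-0.2,20,0,0,0,0.6]
    - [0.5,-0.2,32,0,0,0,0.6]
    - [0.5,-0.2,38,0,0,0,0.6]
    - [0.5,-0.2,39,0,0,0,0.6]
    - [0.5,-0.2,39,0,0,0,0.6]
    - [0.5,-0.2,39,0,0,0,0.6]

```text
clock: 25.68
tcp_pos: [0.5545, -0.2284, 0.0023]
tcp_rot: [0.152, 0.988, -0.0, 0.0]
contact_force: [-0.1, 1.1, 0.6]
width: 0.0567
```

```bash
python3 - <<'E'
from h import *
plan(554.6,-228.4,2,72.5)
E
```

```text
shift [-0.1  0.   0.3] turn [-0.      0.0006 -0.0004] | t 25.68 pos [ 554.5 -228.4    2.3] w 56.7 F [-0.1  1.1  0.6] q [ 0.3   0.84  0.07  1.8  -0.11  0.51  1.71]
```

Call:
arm_command:
  targets:
    - [0,0,0,0,0,0,0]
    - [0,0,0,0,0,0,0]
    - [0,0,0,0,0,0,0]
    - [0,0,0,0,0,0,0]
    - [0,0,-20,0,0,0,0]
    - [0,0,-70,0,0,0,0]
    - [0,0,-130,0,0,0,0]
    - [0,0,-165,0,0,0,0]

```text
clock: 26.68
tcp_pos: [0.5553, -0.229, 0.1714]
tcp_rot: [0.152, 0.988, -0.001, 0.002]
contact_force: [0.4, 0.2, -1.8]
width: 0.0354
```

Call:
arm_command:
  targets:
    - [0,0,0,0,0,0,0]
    - [0,0,0,0,0,0,0]
    - [0,0,0,0,0,0,0]

```text
clock: 27.05
tcp_pos: [0.5531, -0.2278, 0.1655]
tcp_rot: [0.152, 0.988, 0.0, -0.001]
contact_force: [0.1, 0.2, 0.0]
width: 0.0355
```

```bash
python3 - <<'E'
from h import *
plan(568,21.4,165,77.3)
E
```

```text
shift [ 60.8 242.1   0.7] turn [ 0.0003 -0.003  -0.0841] | t 27.05 pos [ 553.1 -227.8  165.5] w 35.5 F [0.1 0.2 0. ] q [ 0.27  0.6   0.11  1.71 -0.08  0.84  1.69]
```

Call:
arm_command:
  targets:
    - [61,242,-1,0,0,-0.084,0]
    - [61,242,-1,0,0,-0.084,0]
    - [61,242,-1,0,0,-0.084,0]
    - [61,242,-1,0,0,-0.084,0]
    - [61,242,10,0,0,-0.084,0]
    - [61,242,18,0,0,-0.084,0]
    - [61,242,18,0,0,-0.084,0]
    - [61,242,18,0,0,-0.084,0]

```text
clock: 28.05
tcp_pos: [0.5689, 0.0189, 0.1488]
tcp_rot: [0.112, 0.994, -0.0, -0.0]
contact_force: [0.8, 0.3, -0.5]
width: 0.0352
```

Call:
arm_command:
  targets:
    - [0,0,0,0,0,0,0]
    - [0,0,0,0,0,0,0]

```text
clock: 28.3
tcp_pos: [0.5691, 0.0204, 0.1492]
tcp_rot: [0.111, 0.994, 0.0, 0.0]
contact_force: [0.8, 0.1, -0.6]
width: 0.0354
```

```bash
python3 - <<'E'
from h import *
plan(568.1,21.4,138.5,77.3)
E
```

```text
shift [ 1.2  0.7 10.7] turn [ 0.0002  0.0005 -0.0009] | t 28.3 pos [569.1  20.4 149.2] w 35.4 F [ 0.8  0.1 -0.6] q [-0.15  0.58  0.09  1.81 -0.08  0.75  1.34]
```

Call:
arm_command:
  targets:
    - [1,0.4,5,0,0,0,0]
    - [1,0.4,10.5,0,0,0,0]
    - [1,0.4,10.5,0,0,0,0]
    - [1,0.4,10.5,0,0,0,0]
    - [1,0.4,10.5,0,0,0,0]

```text
clock: 28.92
tcp_pos: [0.5681, 0.0215, 0.1385]
tcp_rot: [0.111, 0.994, 0.0, 0.0]
contact_force: [-0.9, 0.6, -0.2]
width: 0.035
```

```bash
python3 - <<'E'
from h import *
I=grab("p19")
plan(568.1,21.4,124.5,77.3)
s=cv2.resize(I["side"][140:200,230:290],None,fx=10,fy=10,interpolation=cv2.INTER_CUBIC);cv2.imwrite("pics/p19c.png",s)
E
```

```text
shift [ 0.  -0.1 14. ] turn [ 0.0001  0.0002 -0.0002] | t 29.02 pos [568.1  21.5 138.5] w 34.9 F [ 0.   0.2 -0.3] q [-0.15  0.6   0.09  1.82 -0.08  0.73  1.34]
```

View pics/p19c.png

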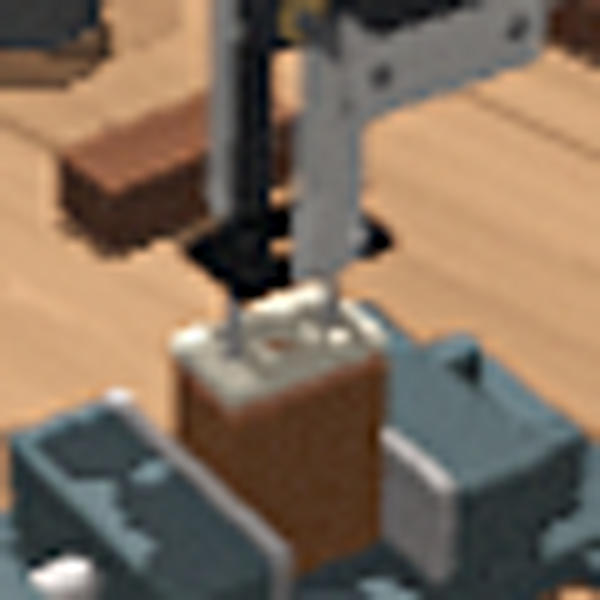

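Call:
arm_command:
  targets:
    - [0,0,3,0,0,0,0]
    - [0,0,6,0,0,0,0]
    - [0,0,8,0,0,0,0]
    - [0,0,8,0,0,0,0]

```text
clock: 29.52
tcp_pos: [0.5674, 0.0215, 0.13]
tcp_rot: [0.111, 0.994, -0.0, -0.001]
contact_force: [-0.7, -0.1, -0.7]
width: 0.0354
```

```bash
python3 - <<'E'
from h import *
I=grab("p20");pose();print(bot.get_state()["torque"])
s=cv2.resize(I["side"][145:190,235:285],None,fx=14,fy=14,interpolation=cv2.INTER_CUBIC);cv2.imwrite("pics/p20c.png",s)
E
```

```text
t 29.62 pos [567.5  21.5 130.2] ydeg 77.29 zax [-0.0011  0.     -1.    ] w 35.3 F [-1.9  1.4 -0.7]
[ 0.07318792  0.31675538 -0.02054542]
```

View pics/p20c.png

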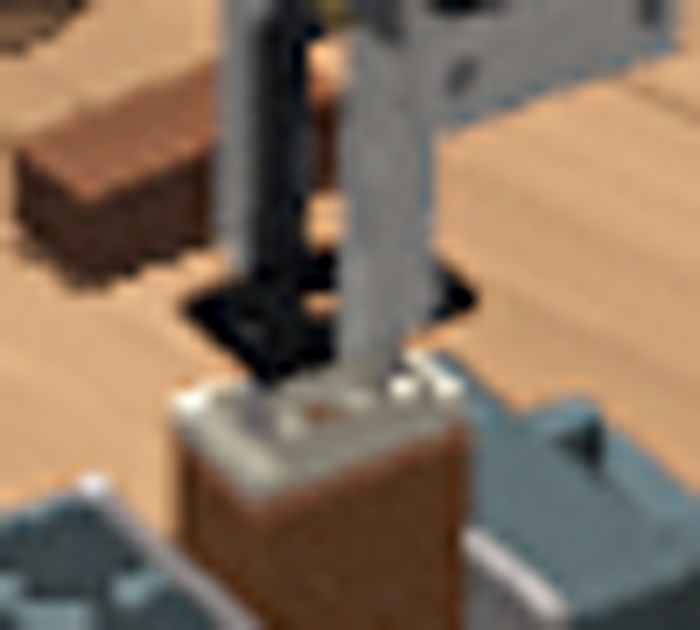

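Call:
arm_command:
  targets:
    - [0,0,-6,0,0,0,0]
    - [1.7,0,-6,0,0,0,0]
    - [1.7,0,-6,0,0,0,0]
    - [1.7,0,-3,0,0,0,0]
    - [1.7,0,0,0,0,0,0]
    - [1.7,0,1,0,0,0,0]
    - [1.7,0,1,0,0,0,0]

```text
clock: 30.5
tcp_pos: [0.5663, 0.0218, 0.1292]
tcp_rot: [0.111, 0.994, -0.0, -0.0]
contact_force: [0.1, -0.2, 0.2]
width: 0.035
```

```bash
python3 - <<'E'
from h import *
pose();print(bot.get_state()["torque"])
E
```

```text
t 30.5 pos [566.3  21.8 129.2] ydeg 77.29 zax [-4.e-04 -0.e+00 -1.e+00] w 35.0 F [ 0.1 -0.2  0.2]
[-0.00375972  0.02479289  0.02136267]
```

Free now. Continue.

Call:
arm_command:
  targets:
    - [0,0,2,0,0,0,0]
    - [0,0,4,0,0,0,0]
    - [0,0,5,0,0,0,0]
    - [0,0,5,0,0,0,0]

```text
clock: 31.0
tcp_pos: [0.5663, 0.0218, 0.1243]
tcp_rot: [0.111, 0.994, -0.0, -0.0]
contact_force: [-0.2, 0.1, -0.5]
width: 0.035
```

```bash
python3 - <<'E'
from h import *
I=grab("p21");pose();print(bot.get_state()["torque"])
s=cv2.resize(I["side"][145:190,235:285],None,fx=14,fy=14,interpolation=cv2.INTER_CUBIC);cv2.imwrite("pics/p21c.png",s)
E
```

```text
t 31.1 pos [566.4  21.9 124.4] ydeg 77.29 zax [-1.e-04  0.e+00 -1.e+00] w 35.3 F [ 0.4 -0.1  0. ]
[-0.01690932  0.01754018  0.00139094]
```

View pics/p21c.png

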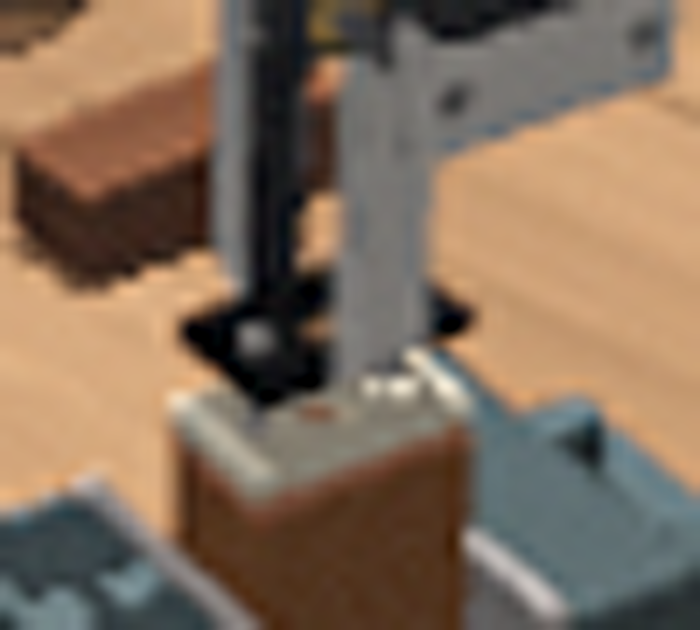

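Call:
arm_command:
  targets:
    - [0,0,5,0,0,0,0]
    - [0,0,10,0,0,0,0]
    - [0,0,14,0,0,0,0]
    - [0,0,17,0,0,0,0]
    - [0,0,17,0,0,0,0]

```text
clock: 31.72
tcp_pos: [0.5662, 0.0218, 0.1071]
tcp_rot: [0.111, 0.994, -0.0, -0.0]
contact_force: [0.2, 0.1, -1.3]
width: 0.0353
```

Call:
arm_command:
  targets:
    - [0,0,0,0,0,0,0.6]
    - [0,0,0,0,0,0,0.6]
    - [0,0,0,0,0,0,0.6]
    - [0,0,-40,0,0,0,0.6]
    - [0,0,-70,0,0,0,0.6]
    - [0,0,-70,0,0,0,0.6]
    - [0,0,-70,0,0,0,0.6]

```text
clock: 32.6
tcp_pos: [0.5658, 0.0219, 0.1769]
tcp_rot: [0.111, 0.994, -0.0, -0.0]
contact_force: [-0.2, -0.4, 0.2]
width: 0.0563
```

```bash
python3 - <<'E'
from h import *
I=grab("p22")
pose()
s=cv2.resize(I["side"][140:200,230:290],None,fx=10,fy=10,interpolation=cv2.INTER_CUBIC);cv2.imwrite("pics/p22c.png",s)
for n in I:
    for r in find(I[n],n,"brass",0.006): print(n,*r)
# hole cues of brass
s=cv2.resize(I["side"][275:320,325:370],None,fx=13,fy=13,interpolation=cv2.INTER_CUBIC);cv2.imwrite("pics/p22b.png",s)
plan(434,-413.5,170,95.2)
E
```

```text
t 32.7 pos [565.4  21.8 176.2] ydeg 77.3 zax [-2.3e-03 -1.0e-04 -1.0e+00] w 56.6 F [-0.3 -0.5 -1.2]
side [ 433.6 -414.2] 5.6 [37.9 64. ] [347.2 296.5]
shift [  32.5 -453.6    6.6] turn [-3.000e-04 -2.300e-03 -3.125e-01] | t 32.7 pos [565.4  21.8 176.2] w 56.6 F [-0.3 -0.5 -1.2] q [-0.15  0.55  0.1   1.79 -0.07  0.81  1.33]
```

View pics/p22c.png

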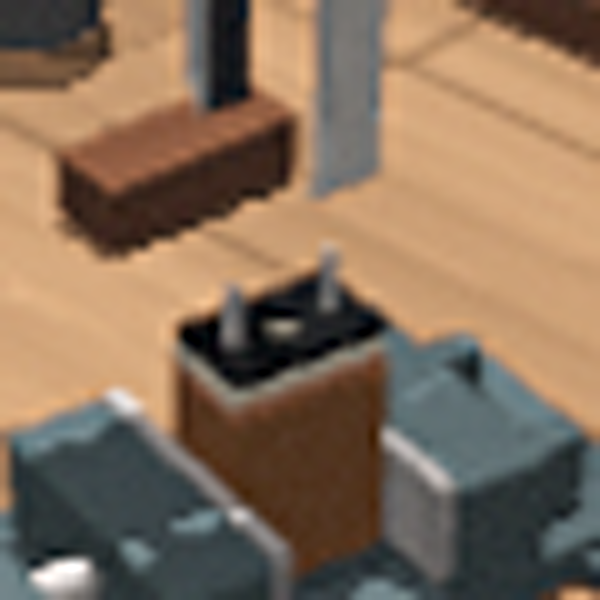

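View pics/p22b.png

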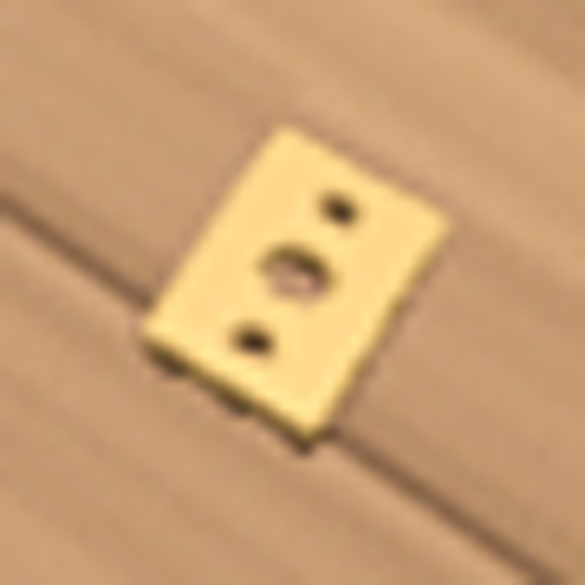

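```bash
python3 - <<'E'
from h import *
f=lambda u,v:((u+.5)/13-.5+325,(v+.5)/13-.5+275)
mm=lambda p:(p[:2]*1000).round(1)
print(mm(onz("side",*f(296,268),.006)))
P=np.array([mm(onz("side",*f(*q),.006)) for q in [(285,122),(452,218),(318,437),(145,330)]]);print(P,P.mean(0))
RANGES["brass"]=((13,120,100),(32,255,255))
t=cv2.imread("pics/p22_top.png")
for lo in((14,140,90),(15,130,110),(14,150,120)):
    RANGES["brass"]=(lo,(32,255,255))
    for r in find(t,"top","brass",0.006):print(lo,*r)
E
```

```text
[ 435.8 -412.9]
[[ 464.5 -393.1]
 [ 467.2 -429.3]
 [ 405.8 -435.6]
 [ 403.4 -399. ]] [ 435.225 -414.25 ]
(14, 140, 90) [ 433.2 -414.1] 7.8 [48.3 70.2] [359.5 226. ]
(14, 140, 90) [886.8 785.5] 56.9 [27.4 60.6] [ 48.4 111.5]
(15, 130, 110) [ 433.  -413.7] 6.7 [43.3 66. ] [359.3 226.2]
(15, 130, 110) [551.8 770.4] 97.2 [26.  98.5] [ 41.5 194. ]
(14, 150, 120) [ 434.8 -414.4] 8.0 [45.9 68.8] [359.5 225.7]
```

Call:
arm_command:
  targets:
    - [32,-454,6,0,0,-0.313,0.6]
    - [32,-454,6,0,0,-0.313,0.6]
    - [32,-454,6,0,0,-0.313,0.6]
    - [32,-454,6,0,0,-0.313,0.6]
    - [32,-454,6,0,0,-0.313,0.6]
    - [32,-454,6,0,0,-0.313,0.6]
    - [32,-454,6,0,0,-0.313,0.6]
    - [32,-454,60,0,0,-0.313,0.6]

```text
clock: 33.7
tcp_pos: [0.4346, -0.4217, 0.1191]
tcp_rot: [-0.042, 0.999, -0.004, 0.002]
contact_force: [1.0, 0.7, -1.0]
width: 0.0561
```

Call:
arm_command:
  targets:
    - [0,0,20,0,0,0,0.6]
    - [0,0,40,0,0,0,0.6]
    - [0,0,40,0,0,0,0.6]
    - [0,0,40,0,0,0,0.6]

```text
clock: 34.2
tcp_pos: [0.4354, -0.414, 0.0775]
tcp_rot: [-0.046, 0.999, 0.0, -0.0]
contact_force: [-0.6, 0.4, 0.6]
width: 0.0564
```

```bash
python3 - <<'E'
from h import *
I=grab("p23")
plan(434.8,-414,35,95.3)
s=cv2.resize(I["side"][250:350,300:400],None,fx=6,fy=6,interpolation=cv2.INTER_CUBIC);cv2.imwrite("pics/p23c.png",s)
E
```

```text
shift [ 1.   0.5 43.2] turn [-0.001   0.001  -0.0012] | t 34.3 pos [ 435.8 -414.3   78.2] w 56.7 F [0.  0.7 0.5] q [ 0.71  0.72  0.    1.77 -0.    0.65  2.38]
```

View pics/p23c.png

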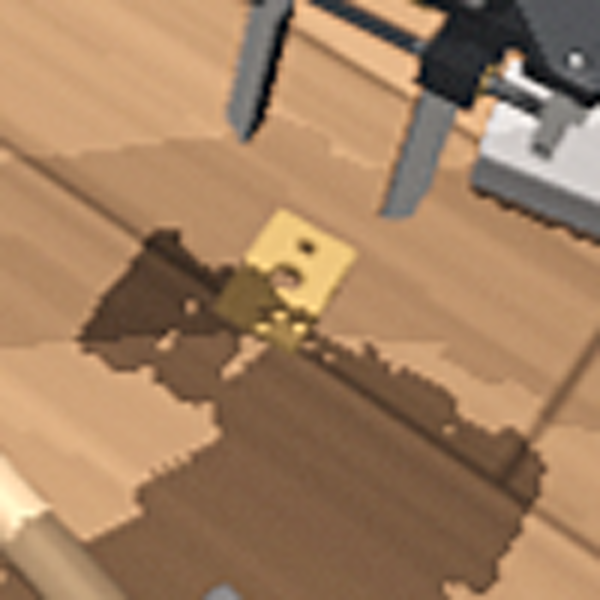

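Call:
arm_command:
  targets:
    - [0.8,0.5,30,0,0,0,0.6]
    - [0.8,0.5,60,0,0,0,0.6]
    - [0.8,0.5,72,0,0,0,0.6]
    - [0.8,0.5,75,0,0,0,0.6]
    - [0.8,0.5,75,0,0,0,0.6]
    - [0.8,0.5,75,0,0,0,0.6]

```text
clock: 35.05
tcp_pos: [0.435, -0.4141, 0.0034]
tcp_rot: [-0.046, 0.999, -0.001, 0.001]
contact_force: [-0.2, 0.5, 1.1]
width: 0.056
```

```bash
python3 - <<'E'
from h import *
plan(434.8,-414,2.2,95.3)
E
```

```text
shift [0.2 0.2 1.2] turn [-0.0013  0.0012 -0.0014] | t 35.05 pos [ 435.  -414.1    3.4] w 56.0 F [-0.2  0.5  1.1] q [ 0.71  0.83  0.    1.8  -0.    0.51  2.38]
```

Call:
arm_command:
  targets:
    - [0,0,1,0,0,-0.001,0.6]
    - [0,0,1,0,0,-0.001,0]
    - [0,0,1,0,0,-0.001,0]
    - [0,0,1,0,0,-0.001,0]
    - [0,0,1,0,0,-0.001,0]

```text
clock: 35.67
tcp_pos: [0.4344, -0.4136, 0.0014]
tcp_rot: [-0.046, 0.999, -0.0, 0.0]
contact_force: [-0.9, 0.2, 0.4]
width: 0.0354
```

```bash
python3 - <<'E'
from h import *
pose()
E
```

```text
t 35.67 pos [ 434.4 -413.6    1.4] ydeg 95.28 zax [ 0. -0. -1.] w 35.4 F [-0.9  0.2  0.4]
```

Call:
arm_command:
  targets:
    - [0,0,-20,0,0,0,0]
    - [0,0,-60,0,0,0,0]
    - [0,0,-120,0,0,0,0]
    - [0,0,-160,0,0,0,0]
    - [0,0,-160,0,0,0,0]
    - [0,0,-160,0,0,0,0]

```text
clock: 36.42
tcp_pos: [0.4339, -0.4131, 0.1614]
tcp_rot: [-0.046, 0.999, 0.0, -0.0]
contact_force: [0.1, 0.3, -1.2]
width: 0.0354
```

```bash
python3 - <<'E'
from h import *
plan(568.2,21.5,165,77.3)
E
```

```text
shift [-173.7  420.4   -3.4] turn [ 0.0004 -0.0005  0.3138] | t 36.42 pos [ 433.9 -413.1  161.4] w 35.4 F [ 0.1  0.3 -1.2] q [ 0.71  0.6   0.    1.71 -0.    0.83  2.38]
```

Call:
arm_command:
  targets:
    - [-174,420,-3,0,0,0.313,0]
    - [-174,420,-3,0,0,0.313,0]
    - [-174,420,-3,0,0,0.313,0]
    - [-174,420,-3,0,0,0.313,0]
    - [-174,420,-3,0,0,0.313,0]
    - [-174,420,-3,0,0,0.313,0]
    - [-174,420,-3,0,0,0.313,0]
    - [-174,420,10,0,0,0.313,0]

```text
clock: 37.42
tcp_pos: [0.5694, 0.0266, 0.1502]
tcp_rot: [0.107, 0.994, 0.001, -0.0]
contact_force: [-1.1, 0.2, -0.8]
width: 0.0351
```

Call:
arm_command:
  targets:
    - [0,0,0,0,0,0,0]
    - [0,0,0,0,0,0,0]
    - [0,0,0,0,0,0,0]
    - [0,0,0,0,0,0,0]

```text
clock: 37.92
tcp_pos: [0.569, 0.0192, 0.1518]
tcp_rot: [0.111, 0.994, -0.0, 0.0]
contact_force: [0.2, 0.1, -1.1]
width: 0.0349
```

```bash
python3 - <<'E'
from h import *
plan(568.2,21.5,138,77.3)
E
```

```text
shift [ 1.3  2.1 13.8] turn [-0.0002  0.0005 -0.0014] | t 37.92 pos [569.   19.2 151.8] w 34.9 F [ 0.2  0.1 -1.1] q [-0.16  0.58  0.11  1.81 -0.09  0.76  1.35]
```

Call:
arm_command:
  targets:
    - [1.2,1.6,6,0,0,-0.001,0]
    - [1.2,1.6,13.5,0,0,-0.001,0]
    - [1.2,1.6,13.5,0,0,-0.001,0]
    - [1.2,1.6,13.5,0,0,-0.001,0]
    - [1.2,1.6,13.5,0,0,-0.001,0]

```text
clock: 38.55
tcp_pos: [0.5684, 0.0225, 0.138]
tcp_rot: [0.11, 0.994, 0.0, 0.0]
contact_force: [-0.3, 0.6, -0.8]
width: 0.0354
```

```bash
python3 - <<'E'
from h import *
I=grab("p24")
plan(568.2,21.5,124,77.3)
s=cv2.resize(I["side"][140:200,230:290],None,fx=10,fy=10,interpolation=cv2.INTER_CUBIC);cv2.imwrite("pics/p24c.png",s)
E
```

```text
shift [-0.1 -1.  14. ] turn [0.0001 0.0003 0.0018] | t 38.65 pos [568.3  22.5 138. ] w 35.1 F [-0.6 -0.6  0. ] q [-0.16  0.6   0.11  1.82 -0.09  0.73  1.35]
```

View pics/p24c.png

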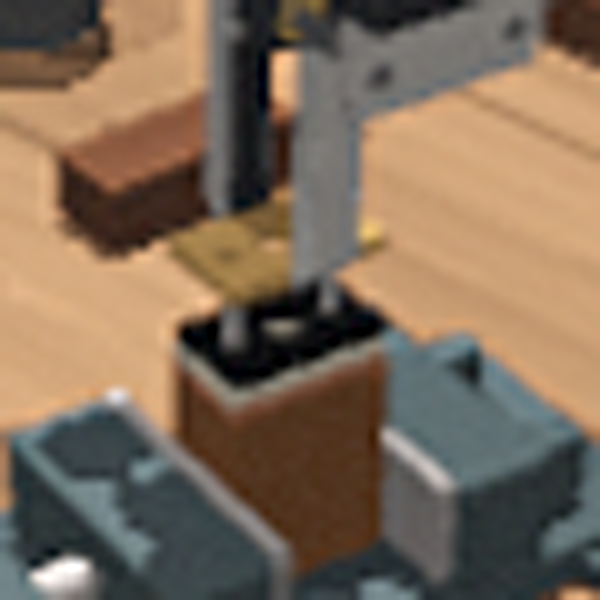

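Good alignment; correct y by -1 and lower in steps.

Call:
arm_command:
  targets:
    - [0,-1,0,0,0,0.002,0]
    - [0,-1,2,0,0,0.002,0]
    - [0,-1,4,0,0,0.002,0]
    - [0,-1,6,0,0,0.002,0]
    - [0,-1,8,0,0,0.002,0]
    - [0,-1,8,0,0,0.002,0]

```text
clock: 39.4
tcp_pos: [0.5679, 0.0215, 0.1297]
tcp_rot: [0.111, 0.994, -0.0, -0.0]
contact_force: [0.5, 0.3, -1.3]
width: 0.0354
```

```bash
python3 - <<'E'
from h import *
pose();print(bot.get_state()["torque"])
E
```

```text
t 39.4 pos [567.9  21.5 129.7] ydeg 77.29 zax [-4.e-04  0.e+00 -1.e+00] w 35.4 F [ 0.5  0.3 -1.3]
[0.00322682 0.00251875 0.09976871]
```

Call:
arm_command:
  targets:
    - [0,0,2,0,0,0,0]
    - [0,0,4,0,0,0,0]
    - [0,0,6,0,0,0,0]
    - [0,0,6,0,0,0,0]

```text
clock: 39.9
tcp_pos: [0.5679, 0.0215, 0.1237]
tcp_rot: [0.111, 0.994, -0.0, -0.0]
contact_force: [0.1, 0.1, -0.7]
width: 0.0352
```

```bash
python3 - <<'E'
from h import *
I=grab("p25")
pose();print(bot.get_state()["torque"])
s=cv2.resize(I["side"][140:200,230:290],None,fx=10,fy=10,interpolation=cv2.INTER_CUBIC);cv2.imwrite("pics/p25c.png",s)
E
```

```text
t 40.0 pos [568.   21.5 123.9] ydeg 77.29 zax [-1.e-04  0.e+00 -1.e+00] w 35.4 F [-0.2 -0.6 -1.8]
[ 0.02179872  0.0143644  -0.03520175]
```

View pics/p25c.png

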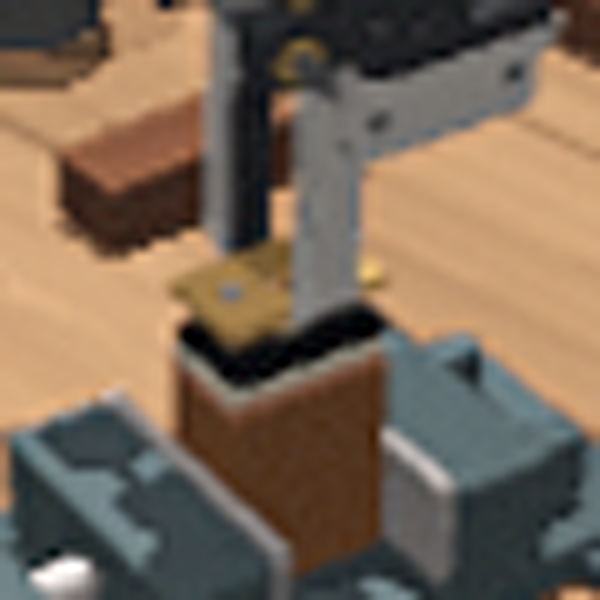

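Through. Down to TCP ≈112.2, release.

Call:
arm_command:
  targets:
    - [0,0,4,0,0,0,0]
    - [0,0,8,0,0,0,0]
    - [0,0,11.5,0,0,0,0]
    - [0,0,11.5,0,0,0,0]
    - [0,0,11.5,0,0,0,0.6]
    - [0,0,11.5,0,0,0,0.6]
    - [0,0,11.5,0,0,0,0.6]

```text
clock: 40.88
tcp_pos: [0.568, 0.0215, 0.1125]
tcp_rot: [0.111, 0.994, 0.0, 0.0]
contact_force: [-0.6, 0.3, -0.7]
width: 0.0561
```

Call:
arm_command:
  targets:
    - [0,0,-40,0,0,0,0.6]
    - [0,0,-100,0,0,0,0.6]
    - [0,0,-130,0,0,0,0.6]
    - [0,0,-130,0,0,0,0.6]
    - [0,0,-130,0,0,0,0.6]

```text
clock: 41.5
tcp_pos: [0.5672, 0.0215, 0.2416]
tcp_rot: [0.111, 0.994, -0.0, -0.001]
contact_force: [-0.5, 0.1, 0.3]
width: 0.0564
```

```bash
python3 - <<'E'
from h import *
I=grab("p26")
pose();plan(586.5,358.3,240,77.3)
a=cv2.resize(I["side"][140:200,230:290],None,fx=8,fy=8,interpolation=cv2.INTER_CUBIC)
cv2.imwrite("pics/p26c.png",a)
crop(I["top"],90,130,290,260,4,"pics/p26t.png")
E
```

```text
t 41.6 pos [566.9  21.5 240.9] ydeg 77.29 zax [-3.e-03 -2.e-04 -1.e+00] w 56.4 F [-0.  -0.4  0. ]
shift [ 55.  332.8   0.8] turn [-0.0008 -0.0029 -0.0002] | t 41.6 pos [566.9  21.5 240.9] w 56.4 F [-0.  -0.4  0. ] q [-0.18  0.47  0.13  1.71 -0.07  0.97  1.33]
```

View pics/p26c.png

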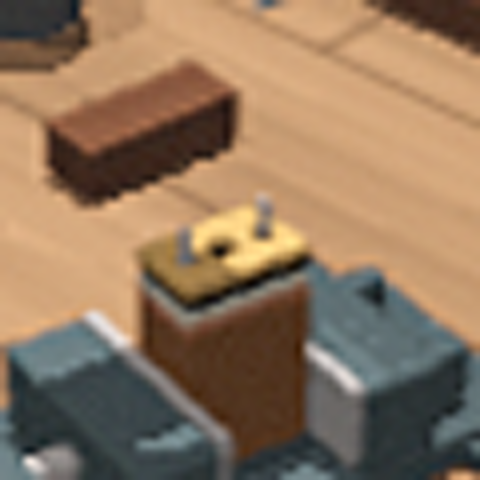

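View pics/p26t.png

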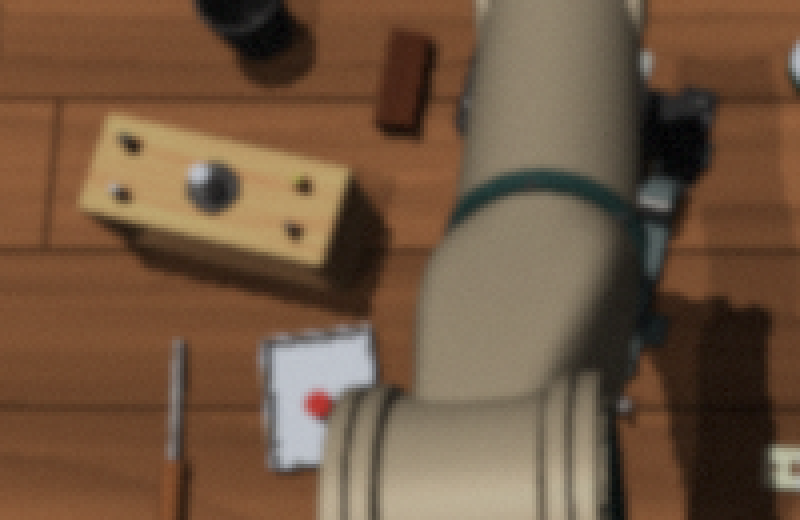

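Call:
arm_command:
  targets:
    - [55,333,1,0,0,0,0.5]
    - [55,333,1,0,0,0,0.5]
    - [55,333,1,0,0,0,0.5]
    - [55,333,1,0,0,0,0.5]
    - [55,333,1,0,0,0,0.5]
    - [55,333,1,0,0,0,0.5]
    - [55,333,40,0,0,0,0.5]
    - [55,333,60,0,0,0,0.5]

```text
clock: 42.6
tcp_pos: [0.5857, 0.3581, 0.1785]
tcp_rot: [0.11, 0.994, -0.002, -0.002]
contact_force: [0.1, -0.2, -0.4]
width: 0.047
```

Call:
arm_command:
  targets:
    - [0,0,0,0,0,0,0.5]
    - [0,0,0,0,0,0,0.5]
    - [0,0,0,0,0,0,0.5]

```text
clock: 42.98
tcp_pos: [0.5883, 0.3587, 0.1835]
tcp_rot: [0.111, 0.994, 0.001, 0.001]
contact_force: [-0.3, -0.4, 0.3]
width: 0.0466
```

```bash
python3 - <<'E'
from h import *
I=grab("p27")
pose();plan(586.5,358.3,127,77.3)
a=cv2.resize(I["side"][90:190,140:240],None,fx=6,fy=6,interpolation=cv2.INTER_CUBIC)
cv2.imwrite("pics/p27c.png",a)
E
```

```text
t 43.08 pos [588.1 358.6 183.4] ydeg 77.28 zax [ 1.3e-03  9.0e-04 -1.0e+00] w 46.9 F [-0.7  0.3  0.5]
shift [ 1.5 -0.7 56.4] turn [ 0.0012  0.0011 -0.0004] | t 43.08 pos [588.1 358.6 183.4] w 46.9 F [-0.7  0.3  0.5] q [-0.65  0.71  0.1   1.42 -0.08  1.01  0.83]
```

View pics/p27c.png

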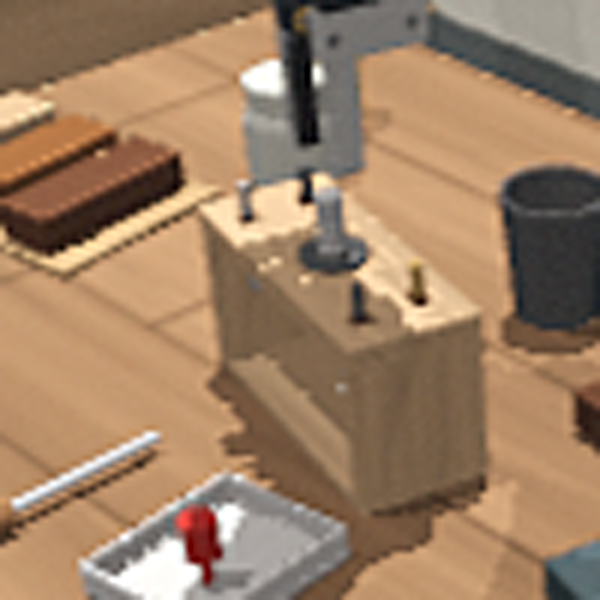

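View pics/p27_top.png

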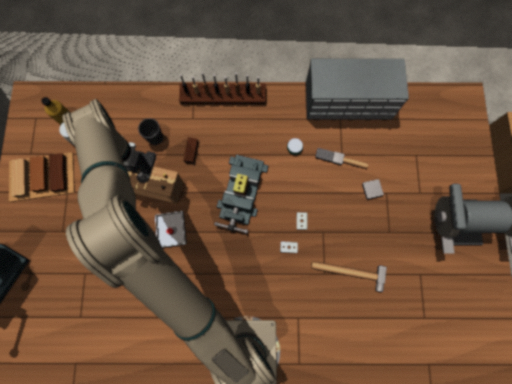

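Call:
arm_command:
  targets:
    - [1,-0.6,20,0,0,0,0.5]
    - [1,-0.6,40,0,0,0,0.5]
    - [1,-0.6,52,0,0,0,0.5]
    - [1,-0.6,55.5,0,0,0,0.5]
    - [1,-0.6,55.5,0,0,0,0.5]
    - [1,-0.6,55.5,0,0,0,0.5]

```text
clock: 43.82
tcp_pos: [0.587, 0.3584, 0.1277]
tcp_rot: [0.111, 0.994, 0.0, 0.001]
contact_force: [-0.5, 0.2, 0.8]
width: 0.0471
```

```bash
python3 - <<'E'
from h import *
I=grab("p28")
pose()
a=cv2.resize(I["side"][90:190,140:240],None,fx=6,fy=6,interpolation=cv2.INTER_CUBIC)
cv2.imwrite("pics/p28c.png",a)
E
```

```text
t 43.92 pos [586.8 358.3 127.6] ydeg 77.29 zax [ 9.e-04  6.e-04 -1.e+00] w 47.2 F [ 0.5 -0.8  0.3]
```

View pics/p28c.png

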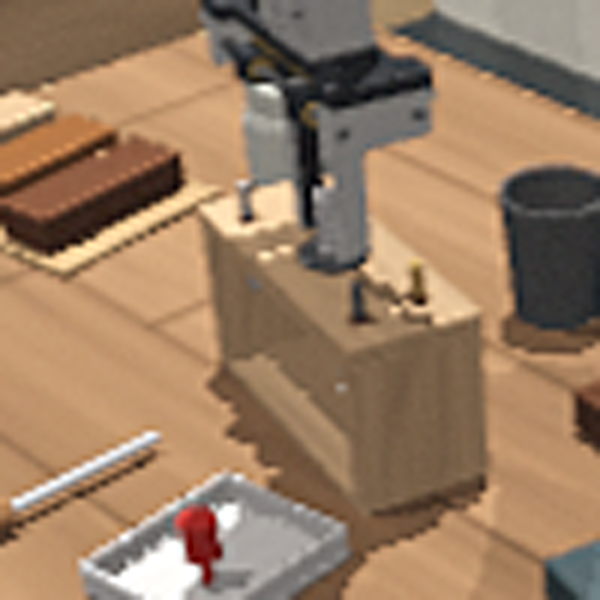

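Call:
arm_command:
  targets:
    - [0,0,0,0,0,0,0]
    - [0,0,0,0,0,0,0]
    - [0,0,0,0,0,0,0]
    - [0,0,0,0,0,0,0]
    - [0,0,0,0,0,0,0]
    - [0,0,0,0,0,0,0]

```text
clock: 44.68
tcp_pos: [0.5865, 0.3582, 0.127]
tcp_rot: [0.111, 0.994, 0.0, 0.0]
contact_force: [-0.1, 0.2, 0.7]
width: 0.0174
```

```bash
python3 - <<'E'
from h import *
pose()
E
```

```text
t 44.67 pos [586.5 358.2 127. ] ydeg 77.29 zax [ 1.e-04  2.e-04 -1.e+00] w 17.4 F [-0.1  0.2  0.7]
```

Call:
arm_command:
  targets:
    - [0,0,-15,0,0,0,0]
    - [0,0,-40,0,0,0,0]
    - [0,0,-70,0,0,0,0]
    - [0,0,-100,0,0,0,0]
    - [0,0,-130,0,0,0,0]
    - [0,0,-142,0,0,0,0]
    - [0,0,-142,0,0,0,0]
    - [0,0,-142,0,0,0,0]

```text
clock: 45.68
tcp_pos: [0.5857, 0.3577, 0.2675]
tcp_rot: [0.111, 0.994, -0.001, -0.001]
contact_force: [0.3, -1.6, -1.1]
width: 0.0176
```

```bash
python3 - <<'E'
from h import *
I=grab("p29")
pose();plan(568.6,21.4,270,77.3)
a=cv2.resize(I["side"][70:170,140:240],None,fx=6,fy=6,interpolation=cv2.INTER_CUBIC)
cv2.imwrite("pics/p29c.png",a)
E
```

```text
t 45.77 pos [585.8 357.7 267.4] ydeg 77.29 zax [-0.0022 -0.0014 -1.    ] w 17.6 F [-0.5 -0.4 -1.4]
shift [ -57.2 -331.9   -2.1] turn [-0.0019 -0.0018 -0.0001] | t 45.77 pos [585.8 357.7 267.4] w 17.6 F [-0.5 -0.4 -1.4] q [-0.65  0.64  0.11  1.32 -0.07  1.19  0.82]
```

View pics/p29c.png

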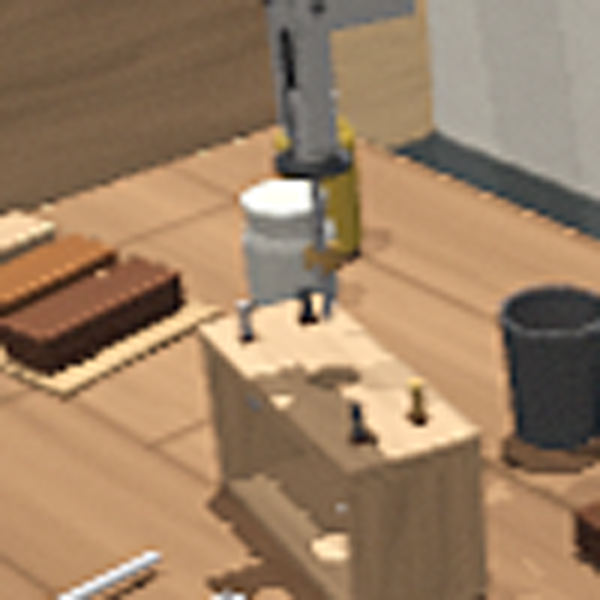

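Call:
arm_command:
  targets:
    - [-57.3,-332,0,0,0,0,0]
    - [-57.3,-332,0,0,0,0,0]
    - [-57.3,-332,0,0,0,0,0]
    - [-57.3,-332,0,0,0,0,0]
    - [-57.3,-332,0,0,0,0,0]
    - [-57.3,-332,0,0,0,0,0]
    - [-57.3,-332,0,0,0,0,0]
    - [-57.3,-332,0,0,0,0,0]

```text
clock: 46.78
tcp_pos: [0.5693, 0.0236, 0.2684]
tcp_rot: [0.11, 0.994, 0.001, -0.0]
contact_force: [-0.6, 0.5, -0.6]
width: 0.0172
```

Call:
arm_command:
  targets:
    - [0,0,0,0,0,0,0]
    - [0,0,0,0,0,0,0]
    - [0,0,0,0,0,0,0]
    - [0,0,0,0,0,0,0]

```text
clock: 47.28
tcp_pos: [0.5694, 0.0218, 0.2689]
tcp_rot: [0.111, 0.994, 0.0, 0.0]
contact_force: [-0.2, 0.4, -1.4]
width: 0.0176
```

```bash
python3 - <<'E'
from h import *
I=grab("p30")
pose();plan(568.4,21.4,238,77.3)
a=cv2.resize(I["side"][100:200,210:310],None,fx=6,fy=6,interpolation=cv2.INTER_CUBIC)
cv2.imwrite("pics/p30c.png",a)
E
```

```text
t 47.38 pos [569.4  21.7 268.9] ydeg 77.29 zax [-0. -0. -1.] w 17.4 F [-0.3  0.4 -1.5]
shift [ 0.9 -0.5 30.9] turn [-0.     -0.     -0.0001] | t 47.38 pos [569.4  21.7 268.9] w 17.4 F [-0.3  0.4 -1.5] q [-0.18  0.45  0.14  1.67 -0.07  1.03  1.33]
```

View pics/p30c.png

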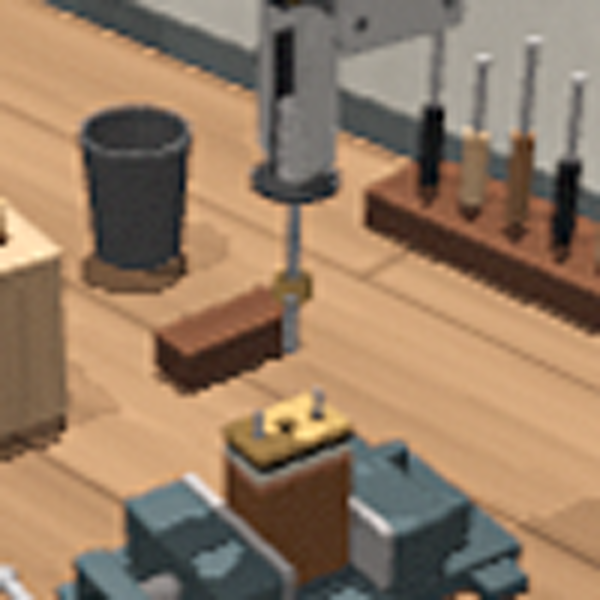

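```bash
python3 - <<'E'
from h import *
f=lambda p:((p-np.array([210,100])+.5)*6-.5).round(1)
for z in (.160,.165,.2,.255): print(z,f(proj("side",[.5694,.0217,z])))
print("stack hole",f(proj("side",[.5684,.0214,.116])))
I=cv2.imread("pics/p30_side.png")
cv2.imwrite("pics/p30d.png",cv2.resize(I[125:180,235:280],None,fx=13,fy=13,interpolation=cv2.INTER_CUBIC))
E
```

```text
0.16 [290.  355.3]
0.165 [290.2 347.3]
0.2 [291.5 289.8]
0.255 [293.7 194.8]
stack hole [287.6 425.1]
```

View pics/p30d.png

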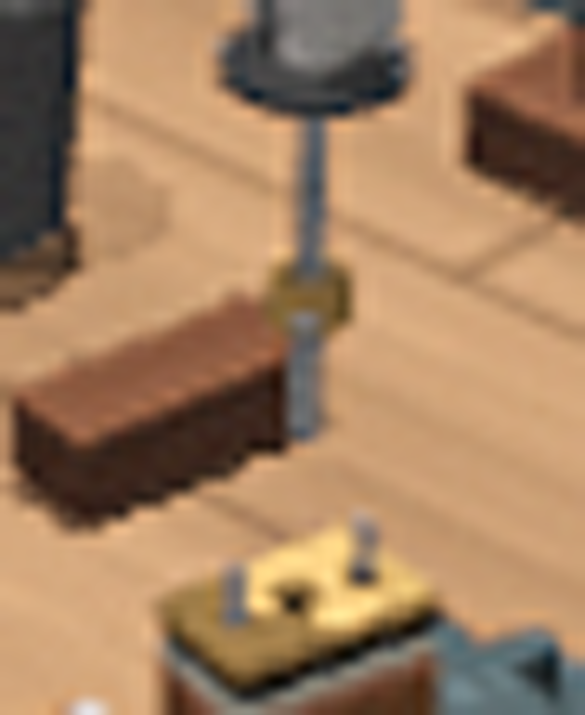

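Call:
arm_command:
  targets:
    - [0.9,-0.4,15,0,0,0,0]
    - [0.9,-0.4,31,0,0,0,0]
    - [0.9,-0.4,31,0,0,0,0]
    - [0.9,-0.4,31,0,0,0,0]
    - [0.9,-0.4,31,0,0,0,0]

```text
clock: 48.0
tcp_pos: [0.5688, 0.0214, 0.2384]
tcp_rot: [0.111, 0.994, 0.0, 0.001]
contact_force: [0.0, 0.4, -1.9]
width: 0.0173
```

```bash
python3 - <<'E'
from h import *
I=grab("p31")
pose();plan(568.4,21.4,222,77.3)
cv2.imwrite("pics/p31d.png",cv2.resize(I["side"][125:180,235:280],None,fx=13,fy=13,interpolation=cv2.INTER_CUBIC))
E
```

```text
t 48.1 pos [568.7  21.4 238.4] ydeg 77.29 zax [ 1.e-03  1.e-04 -1.e+00] w 17.8 F [-0.7  0.6 -0.4]
shift [ 0.3 -0.1 16.4] turn [ 0.0003  0.001  -0.0002] | t 48.1 pos [568.7  21.4 238.4] w 17.8 F [-0.7  0.6 -0.4] q [-0.18  0.48  0.14  1.71 -0.08  0.96  1.34]
```

View pics/p31d.png

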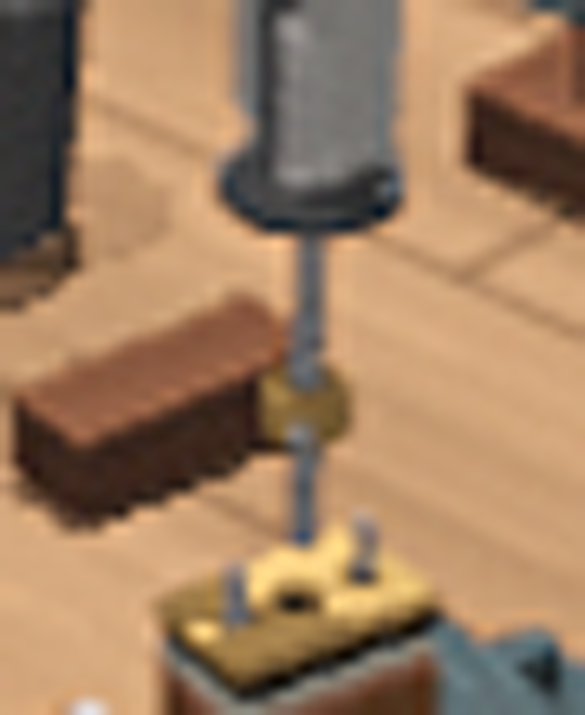

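Call:
arm_command:
  targets:
    - [0,0,8,0,0,0,0]
    - [0,0,16,0,0,0,0]
    - [0,0,24,0,0,0,0]
    - [0,0,30,0,0,0,0]
    - [0,0,30,0,0,0,0]

```text
clock: 48.72
tcp_pos: [0.568, 0.0214, 0.2072]
tcp_rot: [0.111, 0.994, -0.0, -0.001]
contact_force: [0.0, 0.1, -0.9]
width: 0.0177
```

```bash
python3 - <<'E'
from h import *
pose();print(bot.get_state()["torque"])
E
```

```text
t 48.73 pos [568.   21.4 207.2] ydeg 77.29 zax [-1.3e-03 -1.0e-04 -1.0e+00] w 17.7 F [ 0.   0.1 -0.9]
[-0.04037502  0.00326501 -0.01878976]
```

Call:
arm_command:
  targets:
    - [0,0,2,0,0,0,0]
    - [0,0,4,0,0,0,0]
    - [0,0,6,0,0,0,0]
    - [0,0,8,0,0,0,0]
    - [0,0,10,0,0,0,0]
    - [0,0,12,0,0,0,0]

```text
clock: 49.48
tcp_pos: [0.5684, 0.0214, 0.1958]
tcp_rot: [0.111, 0.994, 0.0, -0.0]
contact_force: [-0.7, -0.2, -2.2]
width: 0.0177
```

```bash
python3 - <<'E'
from h import *
pose();print(bot.get_state()["torque"])
E
```

```text
t 49.48 pos [568.4  21.4 195.8] ydeg 77.29 zax [-0.  0. -1.] w 17.7 F [-0.7 -0.2 -2.2]
[-0.03161267 -0.01393416 -0.0293486 ]
```

Call:
arm_command:
  targets:
    - [0,0,3,0,0,0,0]
    - [0,0,6,0,0,0,0]
    - [0,0,9,0,0,0,0]
    - [0,0,12,0,0,0,0]
    - [0,0,15,0,0,0,0]
    - [0,0,18,0,0,0,0]
    - [0,0,21,0,0,0,0]

```text
clock: 50.35
tcp_pos: [0.5684, 0.0214, 0.1747]
tcp_rot: [0.111, 0.994, -0.0, 0.0]
contact_force: [-0.3, -0.2, 1.0]
width: 0.0172
```

```bash
python3 - <<'E'
from h import *
I=grab("p32")
pose();print(bot.get_state()["torque"])
cv2.imwrite("pics/p32d.png",cv2.resize(I["side"][125:180,235:280],None,fx=13,fy=13,interpolation=cv2.INTER_CUBIC))
E
```

```text
t 50.45 pos [568.3  21.4 174.4] ydeg 77.29 zax [-4.e-04 -0.e+00 -1.e+00] w 17.3 F [ 0.4  0.7 -1.8]
[-1.61695333e-02  1.50623551e-02  2.79740167e-05]
```

View pics/p32d.png

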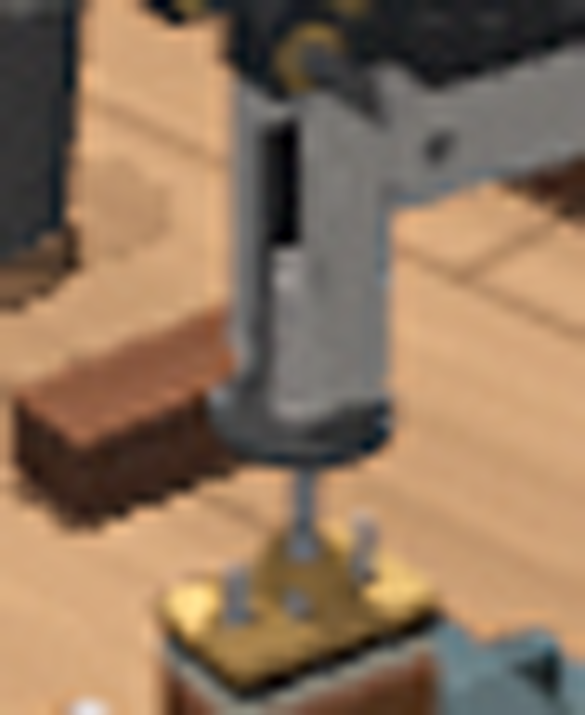

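Call:
arm_command:
  targets:
    - [0,0,1.5,0,0,0,0]
    - [0,0,3,0,0,0,0]
    - [0,0,4.5,0,0,0,0]
    - [0,0,6,0,0,0,0]
    - [0,0,7.5,0,0,0,0]
    - [0,0,9,0,0,0,0]
    - [0,0,10.5,0,0,0,0]

```text
clock: 51.32
tcp_pos: [0.5684, 0.0214, 0.1643]
tcp_rot: [0.111, 0.994, 0.0, -0.0]
contact_force: [-0.6, 0.6, 1.0]
width: 0.0173
```

```bash
python3 - <<'E'
from h import *
pose();print(bot.get_state()["torque"])
E
```

```text
t 51.33 pos [568.4  21.4 164.3] ydeg 77.29 zax [-1.e-04  0.e+00 -1.e+00] w 17.3 F [-0.6  0.6  1. ]
[-0.02901151  0.26261474 -0.02273648]
```

Call:
arm_command:
  targets:
    - [0,0,0.7,0,0,0,0]
    - [0,0,1.4,0,0,0,0]
    - [0,0,2.1,0,0,0,0]
    - [0,0,2.8,0,0,0,0]
    - [0,0,3.3,0,0,0,0]

```text
clock: 51.95
tcp_pos: [0.5684, 0.0214, 0.1611]
tcp_rot: [0.111, 0.994, 0.0, -0.0]
contact_force: [-0.1, 0.6, 1.8]
width: 0.0172
```

```bash
python3 - <<'E'
from h import *
pose();print(bot.get_state()["torque"])
E
```

```text
t 51.95 pos [568.4  21.4 161.1] ydeg 77.29 zax [-0.  0. -1.] w 17.2 F [-0.1  0.6  1.8]
[-0.05502055  0.20379808 -0.01807143]
```

Call:
arm_command:
  targets:
    - [0,0,0.4,0,0,0,0]
    - [0,0,0.8,0,0,0,0]
    - [0,0,1.2,0,0,0,0]
    - [0,0,1.2,0,0,0,0]

```text
clock: 52.45
tcp_pos: [0.5687, 0.0214, 0.1606]
tcp_rot: [0.111, 0.994, 0.0, 0.0]
contact_force: [-1.8, -0.2, 7.9]
width: 0.0172
```

```bash
python3 - <<'E'
from h import *
pose();print(bot.get_state()["torque"])
E
```

```text
t 52.45 pos [568.7  21.4 160.6] ydeg 77.29 zax [ 8.e-04  2.e-04 -1.e+00] w 17.2 F [-1.8 -0.2  7.9]
[-0.04833203  0.58181216  0.01248299]
```

Call:
arm_command:
  targets:
    - [0,0,0.5,0,0,0,0]
    - [0,0,0.5,0,0,0,0]
    - [0,0,0.5,0,0,0,0]
    - [0,0,0.5,0,0,0,0]
    - [0,0,0.5,0,0,0,0]
    - [0,0,0.5,0,0,0,0]
    - [0,0,0.5,0,0,0,0]
    - [0,0,0.5,0,0,0,0]

```text
clock: 53.45
tcp_pos: [0.5688, 0.0214, 0.1605]
tcp_rot: [0.111, 0.994, 0.0, 0.001]
contact_force: [-2.9, -0.6, 9.3]
width: 0.0175
```

```bash
python3 - <<'E'
from h import *
I=grab("p33")
pose();print(bot.get_state()["torque"])
cv2.imwrite("pics/p33d.png",cv2.resize(I["side"][125:180,235:280],None,fx=13,fy=13,interpolation=cv2.INTER_CUBIC))
E
```

```text
t 53.55 pos [568.8  21.4 160.5] ydeg 77.29 zax [ 1.3e-03  2.0e-04 -1.0e+00] w 17.7 F [-2.3  0.7  9.4]
[-0.01262618  0.7495894  -0.02068409]
```

Call:
arm_command:
  targets:
    - [0,0,0,0,0,0,0]
    - [0,0,0,0,0,0,0]
    - [0,0,0,0,0,0,0]
    - [0,0,0,0,0,0,0]
    - [0,0,0,0,0,0,0]
    - [0,0,0,0,0,0,0]
    - [0,0,0,0,0,0,0]
    - [0,0,0,0,0,0,0]

```text
clock: 54.55
tcp_pos: [0.5688, 0.0214, 0.1605]
tcp_rot: [0.111, 0.994, 0.0, 0.001]
contact_force: [-2.0, 0.2, 9.9]
width: 0.0175
```

View pics/p33d.png

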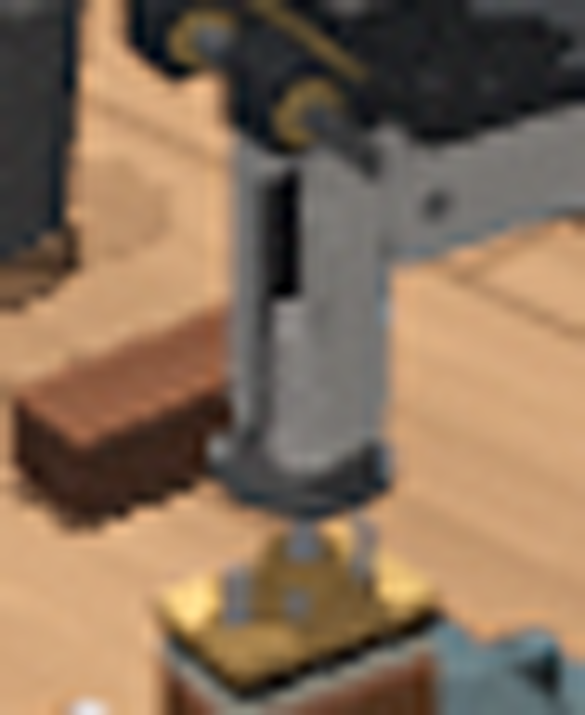

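Call:
arm_command:
  targets:
    - [0,0,-3,0,0,0,0]
    - [0,0,-10,0,0,0,0]
    - [0,0,-22,0,0,0,0]
    - [0,0,-36,0,0,0,0]
    - [0,0,-55,0,0,0,0]
    - [0,0,-78,0,0,0,0]
    - [0,0,-100,0,0,0,0]
    - [0,0,-112,0,0,0,0]

```text
clock: 55.55
tcp_pos: [0.569, 0.0214, 0.2733]
tcp_rot: [0.111, 0.994, 0.0, 0.001]
contact_force: [1.7, -0.2, -1.8]
width: 0.0176
```

Call:
arm_command:
  targets:
    - [0,0,0,0,0,0,0]
    - [0,0,0,0,0,0,0]

```text
clock: 55.8
tcp_pos: [0.5678, 0.0214, 0.2707]
tcp_rot: [0.111, 0.994, -0.0, -0.001]
contact_force: [0.1, 0.7, -1.2]
width: 0.0175
```

```bash
python3 - <<'E'
from h import *
I=grab("p34")
pose();plan(586.5,358.2,268,77.3)
cv2.imwrite("pics/p34d.png",cv2.resize(I["side"][115:190,230:290],None,fx=9,fy=9,interpolation=cv2.INTER_CUBIC))
E
```

```text
t 55.9 pos [567.8  21.4 270.5] ydeg 77.29 zax [-1.9e-03 -1.0e-04 -1.0e+00] w 17.4 F [-1.  -1.4 -2. ]
shift [ 55.8 332.6   2.4] turn [-0.0005 -0.0018 -0.0001] | t 55.9 pos [567.8  21.4 270.5] w 17.4 F [-1.  -1.4 -2. ] q [-0.18  0.45  0.14  1.67 -0.07  1.04  1.33]
```

View pics/p34d.png

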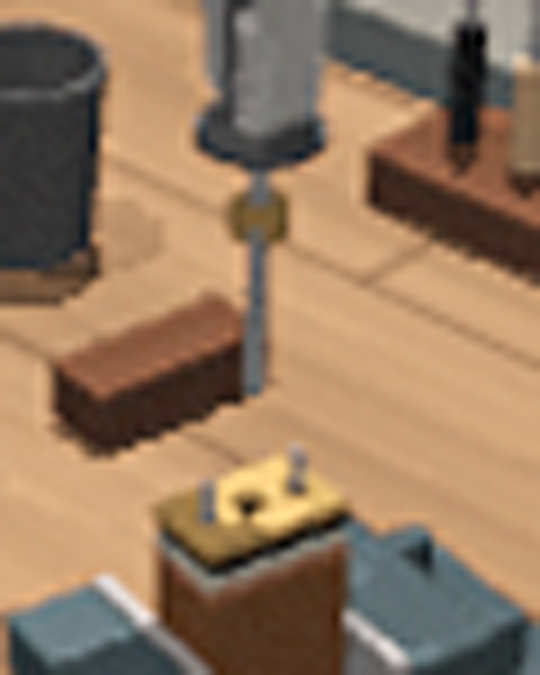

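Call:
arm_command:
  targets:
    - [56,332.5,0,0,0,0,0]
    - [56,332.5,0,0,0,0,0]
    - [56,332.5,0,0,0,0,0]
    - [56,332.5,0,0,0,0,0]
    - [56,332.5,0,0,0,0,0]
    - [56,332.5,0,0,0,0,0]
    - [56,332.5,0,0,0,0,0]
    - [56,332.5,0,0,0,0,0]

```text
clock: 56.9
tcp_pos: [0.5873, 0.3557, 0.2708]
tcp_rot: [0.112, 0.994, -0.001, -0.0]
contact_force: [0.8, -0.9, -1.6]
width: 0.0176
```

Call:
arm_command:
  targets:
    - [0,0,0,0,0,0,0]
    - [0,0,0,0,0,0,0]
    - [0,0,0,0,0,0,0]
    - [0,0,0,0,0,0,0]

```text
clock: 57.4
tcp_pos: [0.587, 0.3579, 0.2715]
tcp_rot: [0.111, 0.994, 0.0, 0.0]
contact_force: [0.6, -0.2, -1.9]
width: 0.0174
```

```bash
python3 - <<'E'
from h import *
I=grab("p35")
pose();plan(586.5,358.2,232,77.3)
cv2.imwrite("pics/p35d.png",cv2.resize(I["side"][70:170,140:240],None,fx=6,fy=6,interpolation=cv2.INTER_CUBIC))
cv2.imwrite("pics/p35e.png",cv2.resize(I["top"][130:240,90:200],None,fx=5,fy=5,interpolation=cv2.INTER_CUBIC))
f=lambda p:((p-np.array([140,70])+.5)*6-.5).round(1)
for P in ([.5865,.3582,.118],[.5865,.3582,.160]): print(f(proj("side",P)))
E
```

```text
t 57.5 pos [586.9 358.1 271.5] ydeg 77.29 zax [ 1.e-04  1.e-04 -1.e+00] w 17.7 F [ 0.5  0.6 -1.7]
shift [ 0.4  0.  39.5] turn [ 0.0001  0.     -0.0002] | t 57.5 pos [586.9 358.1 271.5] w 17.7 F [ 0.5  0.6 -1.7] q [-0.65  0.64  0.11  1.31 -0.07  1.2   0.81]
[333.2 378.8]
[327.  318.3]
```

View pics/p35d.png

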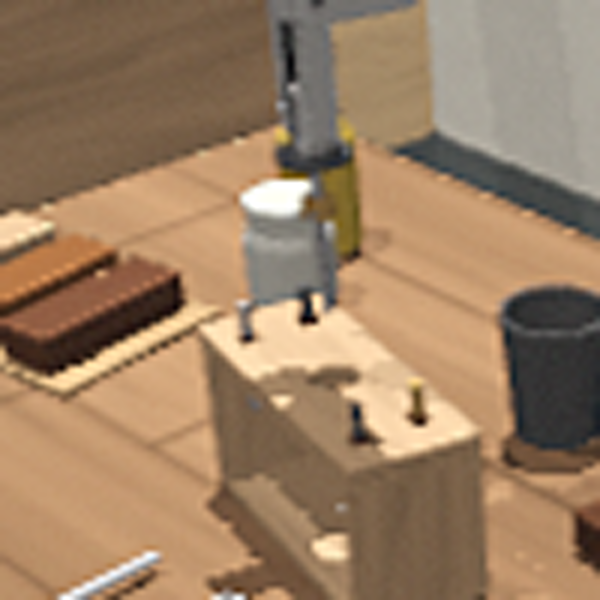

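View pics/p35e.png

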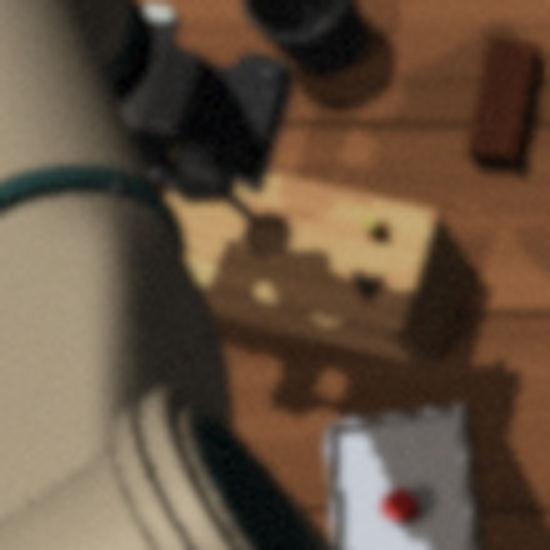

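```bash
python3 - <<'E'
from h import *
print(onz("top",143.0,176.6,.118))
E
```

```text
[0.58712106 0.35873213 0.118     ]
```

Call:
arm_command:
  targets:
    - [0.4,0,20,0,0,0,0]
    - [0.4,0,40,0,0,0,0]
    - [0.4,0,55,0,0,0,0]
    - [0.4,0,65,0,0,0,0]
    - [0.4,0,65,0,0,0,0]

```text
clock: 58.12
tcp_pos: [0.5862, 0.3581, 0.2057]
tcp_rot: [0.111, 0.994, -0.0, -0.001]
contact_force: [1.0, -0.1, -0.6]
width: 0.0176
```

```bash
python3 - <<'E'
from h import *
I=grab("p36")
pose()
cv2.imwrite("pics/p36d.png",cv2.resize(I["side"][70:170,140:240],None,fx=6,fy=6,interpolation=cv2.INTER_CUBIC))
E
```

```text
t 58.23 pos [586.9 358.4 206.9] ydeg 77.29 zax [ 8.e-04  5.e-04 -1.e+00] w 17.5 F [ 0.1  0.  -1. ]
```

View pics/p36d.png

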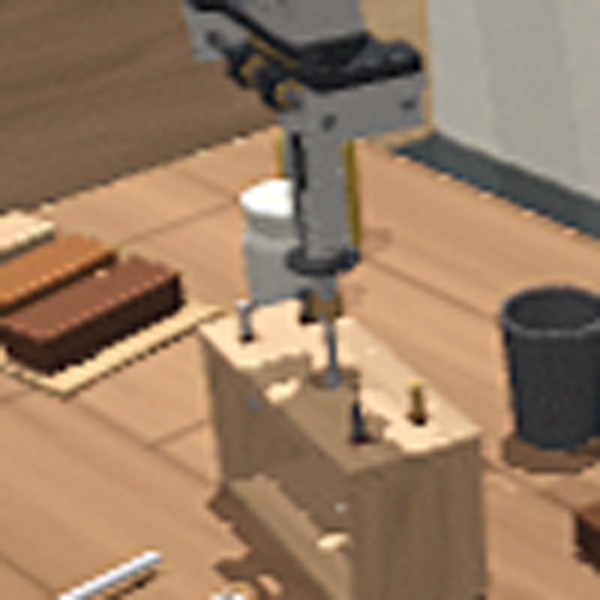

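Call:
arm_command:
  targets:
    - [0,0,15,0,0,0,0]
    - [0,0,30,0,0,0,0]
    - [0,0,45,0,0,0,0]
    - [0,0,60,0,0,0,0]
    - [0,0,70,0,0,0,0]
    - [0,0,76,0,0,0,0]
    - [0,0,77,0,0,0,0]
    - [0,0,77,0,0,0,0]

```text
clock: 59.22
tcp_pos: [0.5868, 0.3584, 0.1298]
tcp_rot: [0.111, 0.994, 0.0, 0.0]
contact_force: [0.8, -0.4, -1.7]
width: 0.0175
```

```bash
python3 - <<'E'
from h import *
pose()
E
```

```text
t 59.23 pos [586.8 358.4 129.8] ydeg 77.29 zax [ 7.e-04  5.e-04 -1.e+00] w 17.5 F [ 0.8 -0.4 -1.7]
```

Call:
arm_command:
  targets:
    - [0,0,1,0,0,0,0]
    - [0,0,2,0,0,0,0]
    - [0,0,2.8,0,0,0,0]
    - [0,0,2.8,0,0,0,0]

```text
clock: 59.72
tcp_pos: [0.5866, 0.3582, 0.1269]
tcp_rot: [0.111, 0.994, 0.0, 0.0]
contact_force: [0.2, -0.2, 1.3]
width: 0.0172
```

```bash
python3 - <<'E'
from h import *
pose()
E
```

```text
t 59.73 pos [586.6 358.2 126.9] ydeg 77.29 zax [ 2.e-04  2.e-04 -1.e+00] w 17.2 F [ 0.2 -0.2  1.3]
```

Flange resting (force flipped sign). Release, rise.

Call:
arm_command:
  targets:
    - [0,0,0,0,0,0,0.5]
    - [0,0,0,0,0,0,0.5]
    - [0,0,0,0,0,0,0.5]
    - [0,0,-15,0,0,0,0.5]
    - [0,0,-45,0,0,0,0.5]
    - [0,0,-100,0,0,0,0.5]
    - [0,0,-140,0,0,0,0.5]
    - [0,0,-140,0,0,0,0.5]

```text
clock: 60.72
tcp_pos: [0.5888, 0.3594, 0.272]
tcp_rot: [0.111, 0.994, 0.003, 0.004]
contact_force: [0.3, 0.0, -0.2]
width: 0.0473
```

Call:
arm_command:
  targets:
    - [200,0,0,0,0,0,0.5]
    - [200,0,0,0,0,0,0.5]
    - [200,0,0,0,0,0,0.5]
    - [200,0,0,0,0,0,0.5]
    - [200,0,0,0,0,0,0.5]

```text
clock: 61.35
tcp_pos: [0.3912, 0.4022, 0.2666]
tcp_rot: [0.11, 0.994, -0.0, 0.0]
contact_force: [0.6, -0.1, -0.1]
width: 0.0474
```

```bash
python3 - <<'E'
from h import *
I=grab("p37")
pose()
cv2.imwrite("pics/p37d.png",cv2.resize(I["side"][100:220,140:300],None,fx=5,fy=5,interpolation=cv2.INTER_CUBIC))
E
```

```text
t 61.45 pos [393.4 401.3 266.5] ydeg 77.16 zax [ 1.2e-03 -6.0e-04 -1.0e+00] w 46.5 F [ 0.4  0.3 -0.9]
```

View pics/p37d.png

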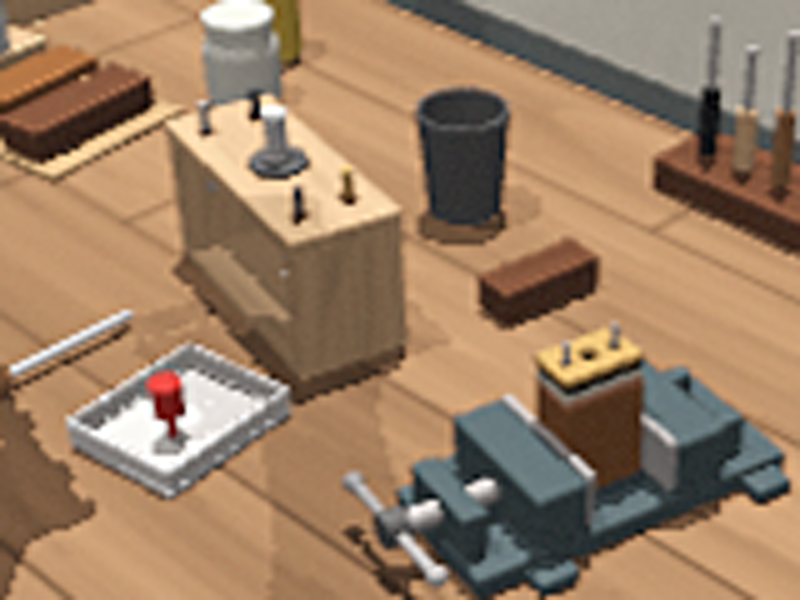

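View pics/p37_top.png

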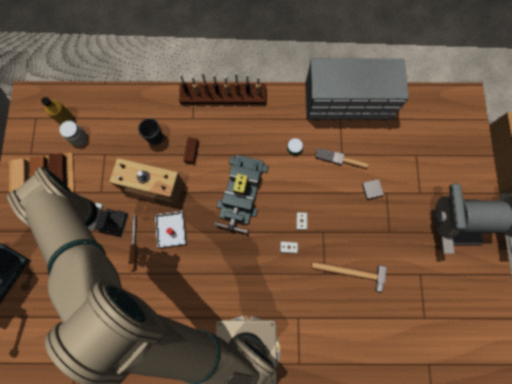

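View pics/p37_side.png

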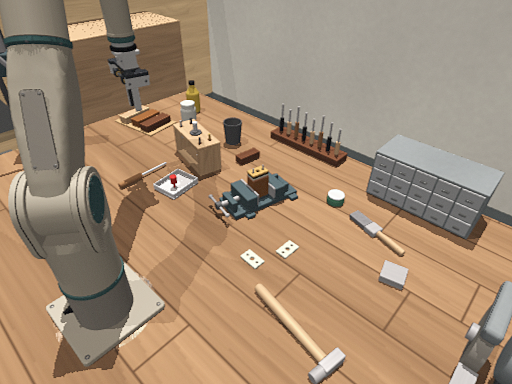

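```bash
python3 - <<'E'
from h import *
I={n:cv2.imread(f"pics/p37_{n}.png") for n in("side","top")}
for n in I:
    for r in find(I[n],n,"brass",0.116,area=(.0010,.004)): print(n,*r)
c=cv2.resize(I["side"][160:190,240:275],None,fx=18,fy=18,interpolation=cv2.INTER_CUBIC);cv2.imwrite("pics/p37s.png",c)
E
```

```text
side [566.5  21.1] 167.1 [42.  63.9] [257.  170.9]
top [563.3 417.5] 68.5 [ 22.9 140.3] [126.4 184.6]
top [565.6  21.1] 166.9 [39.6 60.7] [240.  182.8]
```

View pics/p37s.png

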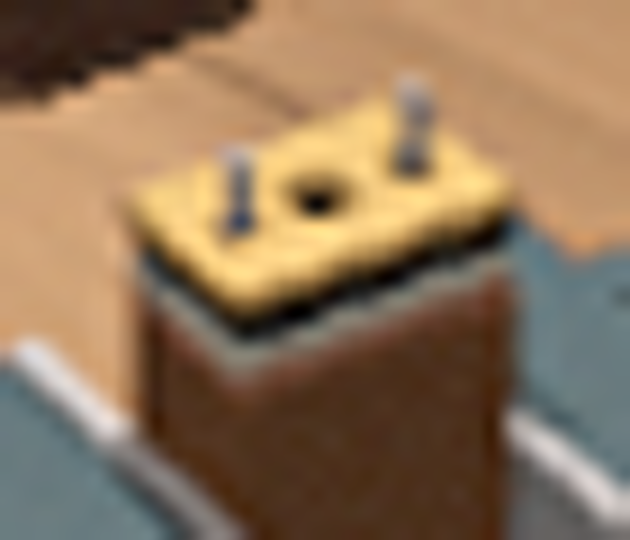

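```bash
python3 - <<'E'
from h import *
print(bot.close_job()); 
E
```

```text
the job is handed in; nothing more can be done
None
```

I finished the whole job and handed it in at about 61.5 s of the 210 s limit. No verdict is reported.

- **Plug:** I pulled it from the bore and set it in the tray. The last pictures show it inside the tray, standing upright on its stem.
- **Spacers:** Copper, ivory (the one farthest right), black and brass were on the bench. I found no dark red fibre one. All four are now on the pins. The black plate touched a pin tip lightly on the first try, so I moved it about 1.7 mm and it slid on.
- **Stack check:** In the last pictures the layers are parallel, and both cameras place the top plate consistently for a height of 116 mm (within about 1 mm).
- **Gauge:** It went through the stack freely, pushed the stop up against a light force, and the rod bottomed within about 0.5 mm of the expected depth. I held it there for about 2 s at 9–10 N.
- **Hanging it back:** The stop was visibly pushed up after I lifted the gauge out. I lowered the gauge back into its rack hole without contact until the flange rested on the board, then let go. I couldn't see the stop once the gauge was in the rack.

I saw no spacer knocked aside, and the other tools and the two ivory lookalikes stayed where they were. No check failed. The brass and black plates measured 1–3 mm differently in the two cameras before grasping, and on black that likely caused the first contact.

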